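# Gang-clamp the bar blanks in the machine vise

## Task

Get the bar blanks ready for drilling: clamp every square steel bar lying on the bench in the machine vise, all together in one row, lying flat on the bed side by side along the jaws and about centred, and crank the vise tight on them. Any finished round piece still standing in the vise goes into the parts tray; leave the other things on the bench alone.

Things in the scene. Friction and masses are not known exactly. Their poses are not given: they have to be found in the camera images.
- vise: machine vise bolted to the bench. Origin on the bench under the middle of the fixed jaw's clamping face; z up; -x runs from the fixed jaw (far from the robot) along the screw to the crank (near the robot); y runs along the jaws. Foot 100 mm wide, under all but the crank. Both jaws are 50 mm wide in y and stand 28 mm above the bed
- bed (a point): point on the vise's flat bed, 105 mm above the bench, at the middle of the foot of the fixed jaw's face; axes as the vise's. The bed is 96 mm wide in y and runs 134 mm from here towards the crank. Bars laid along y stick out 5 mm past the jaws at either end, so they can be held by their ends; the bed's ledges lie under the fingertips there
- jaw_face (a point): centre of the moving jaw's clamping face, 14 mm above the bed; axes as the vise's. The moving jaw is 28 mm thick behind (-x of) the face
- jaw (a joint): opening between the two jaw faces in m, 0 to 0.100. Driven by the crank only: 12 mm for each full turn, no backlash; the screw holds itself when let go. The loaded jaw pushes loose bars together and squares them up; about 9 N at the grip, once it bites, clamps well
- crank (a joint): crank angle a, rad, = opening / 0.012 x 2 pi, counting on over several turns; grows as the jaw opens: anticlockwise as the robot sees it; clockwise closes. At multiples of 2 pi the arm points up; the grip is at (y, z) = (45 sin a, 80 + 45 cos a) mm in the vise's frame (axis 80 mm above the bench). Takes about 2.5 N at the grip
- crank_grip (a point): point on the axis of the crank's grip, a black, freely spinning sleeve 18 mm in diameter, parallel to the vise's x, 45 mm off the crank's axis. The point stays at x = -228 mm of the vise; the sleeve spans x = -184 to -252 mm; crank arm and hub (radius 14 mm) lie between x = -150 and -180 mm. Lowest, the grip's axis is 35 mm above the bench
- slug: finished aluminium round slug, 26 mm in diameter, 40 mm tall, 0.055 kg; if a start has it, it stands upright on the vise's bed beside the fixed jaw's face, about 31 mm to its -y side. Origin at the centre of its underside. A start has the slug, the bush, both or neither (an absent one is None from the start)
- slug_center (a point): the middle of the slug
- tray: loose dark steel parts tray, 130 x 150 mm (x by y), 35 mm tall, 3 mm walls, open at the top, empty; origin at the centre of its underside
- bush: finished brass flanged bush, 24 mm in diameter below, a 28 mm flange 8 mm thick on top, 36 mm tall, 0.09 kg; if a start has it, it stands on the bed like the slug but about 31 mm to the +y side. Origin at the centre of its underside
- bush_center (a point): point on the bush's axis, 18 mm above its underside
- bar1: a bare steel square bar blank, 20 x 60 x 20 mm, 0.19 kg; origin at the centre of its underside as first laid, long axis = its y. Some of the four bars are absent in a given start (their state is None from the start)
- bar1_mid (a point): the middle of bar1 (10 mm from its long faces), axes as the bar's
- bar2: a bare steel square bar blank, 20 x 60 x 20 mm, 0.19 kg; origin at the centre of its underside as first laid, long axis = its y. Some of the four bars are absent in a given start (their state is None from the start)
- bar2_mid (a point): the middle of bar2 (10 mm from its long faces), axes as the bar's
- bar3: a bare steel square bar blank, 20 x 60 x 20 mm, 0.19 kg; origin at the centre of its underside as first laid, long axis = its y. Some of the four bars are absent in a given start (their state is None from the start)
- bar3_mid (a point): the middle of bar3 (10 mm from its long faces), axes as the bar's
- bar4: a bare steel square bar blank, 20 x 60 x 20 mm, 0.19 kg; origin at the centre of its underside as first laid, long axis = its y. Some of the four bars are absent in a given start (their state is None from the start)
- bar4_mid (a point): the middle of bar4 (10 mm from its long faces), axes as the bar's
- angle: offcut of dark angle iron, 70 mm long, 30 mm legs, 30 mm tall; a bystander, not one of the bars
- bearing: ball-bearing ring lying flat, 52 mm across, 15 mm thick; a bystander, absent in some starts
There are look-alikes about, which are no part of the job. Leave any blue or red look-alike of the bar4 alone.

How it is judged:
By the outcome, as a careful person would: the job done as asked, in the order asked, and still so for the second after the job is handed in, with the robot touching nothing.
Of bar1, bar2, bar3, bar4 only 3 to 4 are there at a start; the rules pass over those that are not, and their reading is None.
Of slug, bush, bearing only 1 to 2 are there at a start; the rules pass over those that are not, and their reading is None.
At some moment in a run one of bar1, bar2, bar3, bar4, tray may be knocked a few centimetres aside while the robot is not near it.
It also fails if it takes over 210 s, if anything falls off the work surface, if the arm or the gripper's body presses on something with over 40 N, if the wrist force passes 120 N, or if a joint passes its speed limit or range.

## Robot

A 6-joint arm with a two-finger parallel gripper is mounted at the origin on the work surface. World frame = base frame: x ahead of the robot, y to its left, z up, the work surface at z = 0. Lengths are in mm, angles in rad, forces in N, time in s.
With the tool pointing down it reaches from about 275 to 1000 mm from the base axis. Payload 8.4 kg.
Tool frame: the origin (TCP) lies midway between the tips of the shut fingers; the grasp point (between the pads) lies 19 mm behind it; z points along the fingers, y is the line along which they close (so a half turn about z gives the same grasp; the last joint's range is limited). The gripper opens to 85 mm and grips with 20 to 120 N. Pads are 22 mm wide; open, the fingers measure 114 mm over their backs; the gripper's body (76 mm by 85 mm) begins 54 mm behind the grasp point. The pads swing forward as they close: fully open they stand 13 mm farther back than shut.
Start: joints at [-1.278, 0.353, 1.633, -0, 1.155, -0.002], TCP at [181.591, -598.041, 231.281] pointing down, gripper open.
Joint ranges: [-2.63, 2.63], [-0.92, 2.1], [0.06, 2.66], [-1.3, 4.44], [0, 2.69], [-3.02, 3.02]. Speed limits (rad/s): [2.22, 2.22, 2.79, 3.14, 3.14, 3.14].

## Interface

Orientations are given as [roll, pitch, yaw] about the fixed x, y, z axes, in that order (R = Rz(yaw) Ry(pitch) Rx(roll)).
In Python, from rig import r, cams gives the robot as it stands. The module is installed in compiled form; this text tells all that it offers.
- The arm moves only by the tool send_rows, never from a script. Its argument "targets" is one flat list of numbers, 7 for each row, row after row: the shift along the tool's x, y, z in m, then the turn, a rotation vector about the tool's x, y, z in rad, then the opening, from -1 (shut) to 1 (fully open). In form: [tx, ty, tz, wx, wy, wz, fingers, tx, ty, tz, wx, wy, wz, fingers, ...]. A call has 1 to 12 rows; each row is the pose to reach, as a shift and turn from the pose commanded when the call began, along the tool's axes at that moment; what a row does not reach only later rows make up. A row lasts 1/12 s, in which the tool goes at most 41.7 mm and 7.16 degrees, less where a joint would pass 70% of its speed; a pose out of reach is approached as far as the arm can. A call with a gripper value outside its range is refused whole. The fingers move at their own pace and stop on an object; "grip_force" is the grip in N (left out, the last holds). Time passes only in rows, so rows that repeat a pose let the fingers close. It gives the time, the measured TCP pose, the force, the opening and the grip force at its end, in the units of the state.
- r.sense(): the state, without advancing time (a new reading comes with each control period).
- cams.grab_frame(name): name is "scene" or "top" or "wrist"; returns a dict with "color" (420x560x3 uint8, blue, green, red), "fx", "fy", "cx", "cy" (pixels), "xyz" and "attitude" of the camera in the world. Camera axes: x right, y down, z forward; pixel columns grow to the right and rows downward; lengths in mm; the calibration is good to about 2 mm. A picture is of the moment at which its call begins. There is no depth.
- r.sign_off(): hands the job in; it is judged then, once.
The state is a dict: "clock": time; "qpos": joint angles; "qvel": joint speeds; "joint_efforts": joint torques, N m; "eef_pos": TCP position; "tcp_rot": TCP orientation; "contact_force": force on the tool from outside, world axes, zero at the start; "wrist_torque": the same for the moment, N m; "opening": opening from 0.0 (shut) to 1.0 (fully open); "grasp_force": force on a finger pad.
Only numpy, scipy, OpenCV 4.12 (cv2) and the standard library are available. Lean on these libraries where they do the work, as an engineer would, in place of code of your own. Each camera call takes 0.05 s, during which the arm holds its last target. There are 200 camera calls.

## Working session

There is one attempt and no reset: what is moved stays moved. The work goes in short steps, Python scripts to look and compute and a tool call to move; the robot and the scene stay as the last step left them, time stands still between calls to the robot, and variables do not carry over. Pictures are saved under pics/ and viewed, at most 14 in all, crops included, and the job is handed in when it is done.

Besides the shell and the picture viewer there is one more tool, called as name(argument=value, ...) on one line, values as JSON. send_rows: Moves the arm, as the interface text tells. Its arguments: {"type":"object","properties":{"targets":{"type":"array"},"grip_force":{"type":"number"}},"required":["targets"]}

```bash
mkdir -p pics; ls; cat > h.py <<'E'
import numpy as np, cv2
from scipy.spatial.transform import Rotation as R
from rig import r, cams
def grab(n,save=None):
    f=cams.grab_frame(n)
    if save: cv2.imwrite('pics/'+save,f['color'])
    return f
def rot(a):
    a=np.array(a,float)
    return a if a.shape==(3,3) else R.from_euler('xyz',a).as_matrix() if a.size==3 else R.from_quat(a).as_matrix()
def ray(f,u,v):
    d=rot(f['attitude'])@np.array([(u-f['cx'])/f['fx'],(v-f['cy'])/f['fy'],1.]); return np.array(f['xyz'],float),d
def onz(f,u,v,z):
    o,d=ray(f,u,v); return o+d*(z-o[2])/d[2]
def proj(f,p):
    q=rot(f['attitude']).T@(np.array(p,float)-f['xyz']); return np.array([f['fx']*q[0]/q[2]+f['cx'],f['fy']*q[1]/q[2]+f['cy']])
def tri(rays):
    A=np.zeros((3,3));b=np.zeros(3)
    for o,d in rays:
        d=d/np.linalg.norm(d);M=np.eye(3)-np.outer(d,d);A+=M;b+=M@o
    return np.linalg.solve(A,b)
E
python3 - <<'E'
from h import *
print(r.sense())
for n in('scene','top','wrist'):
    f=grab(n,n+'0.png'); print(n,{k:f[k] for k in f if k!='color'})
E
```

```text
pics
{'clock': 0.0, 'qpos': array([-1.27833990e+00,  3.53663808e-01,  1.63413877e+00, -1.03940518e-05,
        1.15517883e+00, -2.39181586e-03]), 'qvel': array([ 0.00125169, -0.00072476,  0.00083115, -0.00010977, -0.00088135,
       -0.0003305 ]), 'joint_efforts': array([ 2.13160420e-03, -6.05246472e+01, -3.42068624e+01, -9.69689813e-05,
        9.14415345e-03, -9.03238401e-06]), 'eef_pos': array([ 181.4871472 , -597.57573776,  230.54990668]), 'tcp_rot': array([-3.14020388e+00,  6.18166949e-06,  2.94852449e-01]), 'contact_force': array([-0.4378072 ,  0.35631931,  0.31768762]), 'wrist_torque': array([-0.0182709 , -0.05533885,  0.01246742]), 'grasp_force': 0.0, 'opening': 0.997173233546732}
scene {'fx': 398.82921105144356, 'fy': 398.82921105144356, 'cx': 277.9142893448973, 'cy': 201.79669466281203, 'xyz': array([1118.383593  ,  302.84830581,  608.1070665 ]), 'attitude': array([-2.20346891,  0.01281128,  2.04883678])}
top {'fx': 527.8702728708365, 'fy': 527.8702728708365, 'cx': 281.84007055169207, 'cy': 206.2366209161706, 'xyz': array([ 403.81849135,  -11.74302514, 1277.53634897]), 'attitude': array([-3.05505652, -0.02346621, -1.54976835])}
wrist {'fx': 300.6911367606397, 'fy': 300.6911367606397, 'cx': 278.5719112605324, 'cy': 208.72794720208373, 'xyz': array([ 259.04545068, -574.56232754,  372.21518015]), 'attitude': array([ 2.81948136e+00,  2.58405474e-03, -1.27662197e+00])}
```

View pics/scene0.png

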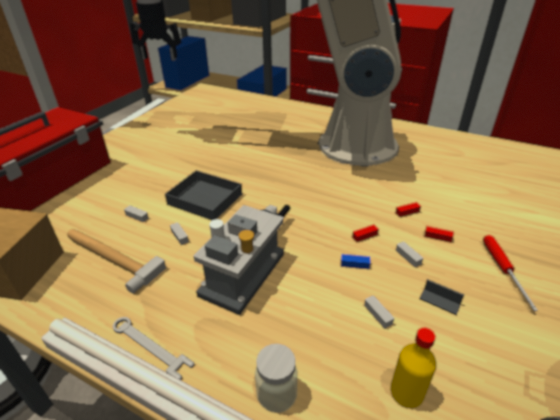

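View pics/top0.png

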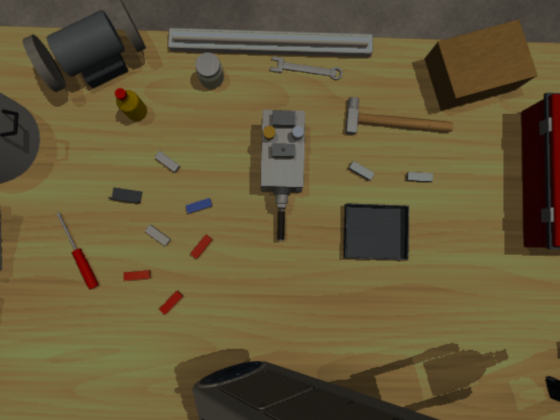

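The scene and top pictures show bare steel-coloured bar candidates at top pixels (167,162), (158,236), (361,171) and (420,177). The look-alikes are blue at (199,206) and red at (201,246), (137,275) and (171,302). The hammer head at (352,115) and the angle iron at (126,195) could also be confused with bars. The brass bush (269,132) and the slug (298,132) both stand in the vise. The tray is at (376,232).

```bash
cat >> h.py <<'E'
def blobs(f,zt,roi=None,lo=100,amin=60,amax=5000):
    c=f['color'];hsv=cv2.cvtColor(c,cv2.COLOR_BGR2HSV)
    m=((hsv[...,1]<60)&(hsv[...,2]>lo)).astype('uint8')*255
    out=[]
    for k in cv2.findContours(m,cv2.RETR_EXTERNAL,cv2.CHAIN_APPROX_NONE)[0]:
        if not amin<cv2.contourArea(k)<amax: continue
        (u,v),s,a=cv2.minAreaRect(k)
        if roi and not(roi[0]<u<roi[2] and roi[1]<v<roi[3]): continue
        p=np.array([onz(f,*q[0],zt)[:2] for q in k],np.float32)
        out.append(((round(u),round(v)),cv2.minAreaRect(p)))
    return out
E
python3 - <<'E'
from h import *
f=grab('top');g=grab('scene')
for F,n,a in((f,'top',60),(g,'scene',100)):
    print(n)
    for (uv,((x,y),(w,h),t)) in blobs(F,20 if n=='top' else 10,amin=a,amax=1500): print(uv,np.round([x,y,w,h,t],1))
c=f['color']
a=cv2.resize(c[95:250,230:440],None,fx=3.8,fy=3.8,interpolation=cv2.INTER_CUBIC)
cv2.imwrite('pics/c1.png',a[:600])
b=cv2.resize(g['color'][170:330,110:460],None,fx=2.28,fy=2.28,interpolation=cv2.INTER_CUBIC)
cv2.imwrite('pics/c2.png',b)
E
```

```text
top
(157, 235) [438.8 256.3  58.6  19.   55.3]
(420, 176) [ 594.3 -371.7   58.8   18.9   87.6]
(362, 170) [ 606.6 -230.1   58.6   19.    60.6]
(166, 161) [617.1 240.3  58.   19.   55.3]
(267, 119) [723.8   1.9  21.8  48.6  87.4]
(353, 114) [ 743.4 -206.6   22.2   84.9   86.7]
(306, 67) [856.2 -91.8 173.4  33.4  83.9]
(207, 64) [859.  151.1  52.7  53.6   1.8]
scene
(277, 386) [828.8 142.1  22.8  52.1  31.3]
(76, 395) [ 981.6 -130.1   40.2   74.9    1.4]
(276, 362) [791.7 120.4  62.9  61.2  27. ]
(379, 309) [612.4 242.   60.9  21.7  55. ]
(144, 272) [ 735.1 -213.7   29.1   90.4   88.2]
(410, 252) [432.8 257.9  62.   22.3  56. ]
(178, 231) [ 602.5 -234.2   61.9   21.3   60.2]
(136, 211) [ 591.1 -377.    62.    23.9   87.7]
(382, 153) [ 22.5  93.7  59.6 172.1  70.4]
(336, 140) [-26.3 -89.4 367.  110.1  30.2]
(133, 111) [ 1.393e+02 -8.280e+02  3.350e+02  1.037e+02  7.000e-01]
(156, 60) [ -429.7 -1202.8   725.8    92.7    42.3]
(280, 55) [-801.1 -692.9  978.1   93.    26.2]
(293, 6) [-1917.7 -1151.5   472.7    97.9    24.9]
```

View pics/c1.png

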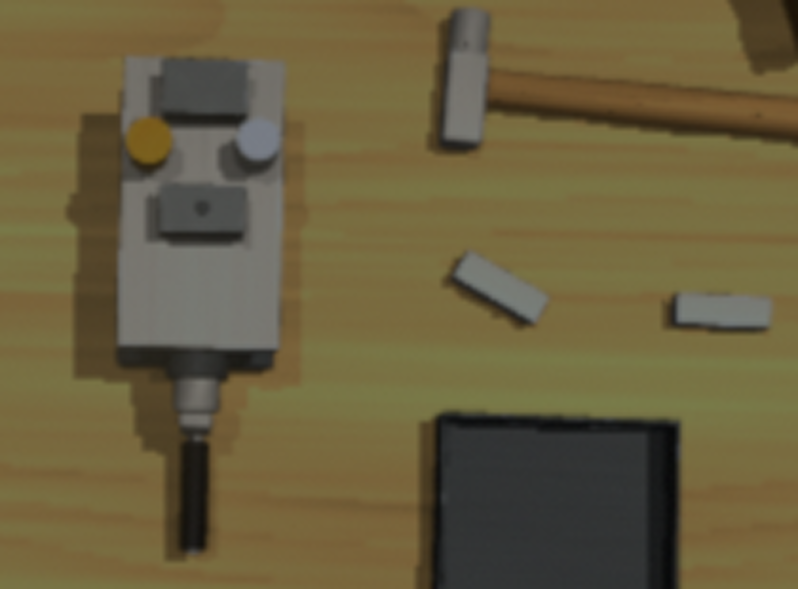

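View pics/c2.png

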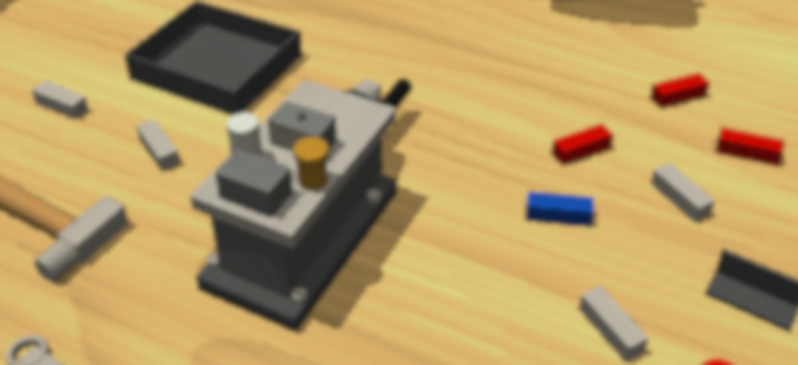

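c1 and c2 show slug and bush on the bed, about 39 mm of jaw opening, and the crank pointing up. The four bare bars match 60x20 in both views. I chose bars (157,235), (420,176), (362,170) and (166,161). Next I'll work out the rough vise and tray position and the move to look from above with the wrist camera.

```bash
cat >> h.py <<'E'
def go(x,y,z,yaw):
    "shift/turn in tool axes (m,rad) from the measured pose to a tool-down pose"
    s=r.sense(); M=rot(s['tcp_rot']); T=R.from_euler('xyz',[np.pi,0,yaw]).as_matrix()
    d=M.T@(np.array([x,y,z])-s['eef_pos'])/1000; w=R.from_matrix(M.T@T).as_rotvec()
    print('go',np.round(d,4),np.round(w,3),'tcp',np.round(s['eef_pos'],1),np.round(s['tcp_rot'],3))
E
python3 - <<'E'
from h import *
f=grab('top');g=grab('scene')
P=lambda u,v:(u/3.8+230,v/3.8+95)
for n,u,v,z in(('fixL',160,117,133),('fixR',247,117,133),('movL',160,185,133),('movR',247,185,133),('bush',149,141,141),('slug',258,138,145),('tipcrank',194,548,125),('bedL',118,345,105),('bedR',277,350,105)):
    print(n,np.round(onz(f,*P(u,v),z),1))
c=f['color'];m=(cv2.cvtColor(c,cv2.COLOR_BGR2HSV)[...,2]<75).astype('uint8');m[:,:330]=0;m[:,420:]=0;m[:190]=0;m[280:]=0
k=max(cv2.findContours(m,0,1)[0],key=cv2.contourArea);print(cv2.minAreaRect(np.array([onz(f,*q[0],35)[:2] for q in k],np.float32)))
for a,b in(((157,235),(410,252)),((420,176),(136,211)),((362,170),(178,231)),((166,161),(379,309))): print(np.round(tri([ray(f,*a),ray(g,*b)]),1))
go(610,5,330,3.1416)
E
```

```text
fixL [681.2 -11.3 133. ]
fixR [682.6 -61.8 133. ]
movL [641.2 -12.2 133. ]
movR [642.5 -62.6 133. ]
bush [665.1  -5.3 141. ]
slug [667.5 -67.8 145. ]
tipcrank [432.2 -36.5 125. ]
bedL [550.9  10.3 105. ]
bedR [550.2 -83.4 105. ]
((457.5465087890625, -259.0000305175781), (159.2953338623047, 131.89422607421875), 89.83434295654297)
[438.2 258.2  13.5]
[ 594.1 -371.3   16.2]
[ 606.2 -231.    14.4]
[616.7 242.5  15.2]
go [ 0.5851 -0.4525 -0.0987] [-0.    -0.    -2.847] tcp [ 181.6 -597.9  231.1] [-3.141  0.     0.295]
```

send_rows(targets=[0.58, -0.42, -0.1, 0, 0, -2.85, 1, 0.58, -0.42, -0.1, 0, 0, -2.85, 1, 0.58, -0.42, -0.1, 0, 0, -2.85, 1, 0.58, -0.42, -0.1, 0, 0, -2.85, 1, 0.58, -0.42, -0.1, 0, 0, -2.85, 1, 0.58, -0.42, -0.1, 0, 0, -2.85, 1, 0.58, -0.42, -0.1, 0, 0, -2.85, 1, 0.58, -0.42, -0.1, 0, 0, -2.85, 1, 0.58, -0.42, -0.1, 0, 0, -2.85, 1, 0.58, -0.42, -0.1, 0, 0, -2.85, 1, 0.58, -0.42, -0.1, 0, 0, -2.85, 1, 0.58, -0.42, -0.1, 0, 0, -2.85, 1])

```text
clock: 1.35
eef_pos: [481.8, -201.7, 301.0]
tcp_rot: [3.141, 0.0, 1.801]
contact_force: [0.4, -1.6, -0.3]
opening: 1.002
grasp_force: 0.0
```

```bash
python3 -c "
from h import *
go(610,-37,330,3.16)"
```

```text
go [ 0.1311  0.1624 -0.0289] [ 0.000e+00  1.000e-03 -1.359e+00] tcp [ 481.8 -201.7  301. ] [3.141 0.    1.801]
```

send_rows(targets=[0.131, 0.162, -0.029, 0, 0, -1.36, 1, 0.131, 0.162, -0.029, 0, 0, -1.36, 1, 0.131, 0.162, -0.029, 0, 0, -1.36, 1, 0.131, 0.162, -0.029, 0, 0, -1.36, 1, 0.131, 0.162, -0.029, 0, 0, -1.36, 1, 0.131, 0.162, -0.029, 0, 0, -1.36, 1, 0.131, 0.162, -0.029, 0, 0, -1.36, 1, 0.131, 0.162, -0.029, 0, 0, -1.36, 1, 0.131, 0.162, -0.029, 0, 0, -1.36, 1, 0.131, 0.162, -0.029, 0, 0, -1.36, 1, 0.131, 0.162, -0.029, 0, 0, -1.36, 1, 0.131, 0.162, -0.029, 0, 0, -1.36, 1])

```text
clock: 2.35
eef_pos: [609.8, -39.9, 329.4]
tcp_rot: [-3.142, -0.0, -3.123]
contact_force: [0.7, 0.2, 0.8]
opening: 0.998
grasp_force: 0.0
```

```bash
python3 -c "
from h import *
f=grab('wrist','w1.png');print(f['xyz'],f['attitude']);print([np.round(proj(f,p)) for p in((682,-37,133),(665,-5,141),(667,-68,145),(454,-37,125))])
cv2.imwrite('pics/w1b.png',cv2.resize(f['color'],None,fx=1.42,fy=1.42))
go(610,-37,330,3.16)"
```

```text
[528.48384621 -41.66930262 470.97150164] [ 2.82153484e+00 -1.06940891e-03  1.58842868e+00]
[array([280., 241.]), array([307., 231.]), array([254., 233.]), array([284.,  32.])]
go [-0.0003  0.0028 -0.0006] [ 0.    -0.    -0.007] tcp [609.8 -39.8 329.4] [ 3.142 -0.    -3.13 ]
```

View pics/w1b.png

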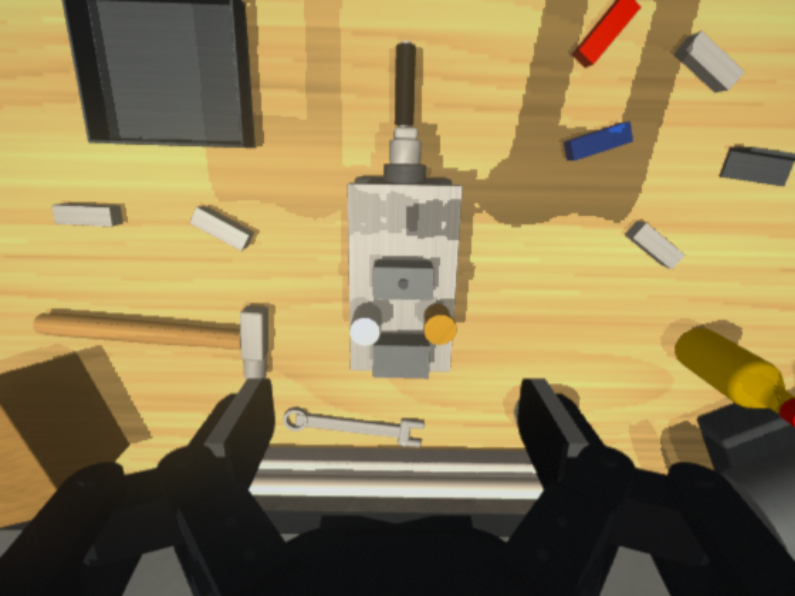

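w1b: at the full wrist view the slug top is at (365,331), the bush top at (441,329), the fixed jaw's top edge at y≈347 (x 373–430), and the moving jaw's at y≈298. The fingers straddle the far end of the image.

```bash
cat > m.py <<'E'
from h import *
f=grab('wrist');t=grab('top');g=grab('scene')
hw=lambda u,v,z:np.round(onz(f,u/1.42,v/1.42,z),1)
for n,u,v,z in(('fixL',373,347,133),('fixR',430,347,133),('foot',402,333,105),('movL',373,298,133),('movR',434,298,133),('bedL',349,186,105),('bedR',461,186,105),('bedfarL',350,370,105),('bedfarR',451,370,105),('tip',403,44,125),('gripcol',405,126,125)):print(n,hw(u,v,z))
def cent(F,lo,hi,box,k):
    h=cv2.cvtColor(F['color'],cv2.COLOR_BGR2HSV);m=cv2.inRange(h,lo,hi);M=np.zeros_like(m);x0,y0,x1,y1=box;M[y0:y1,x0:x1]=255
    c=max(cv2.findContours(m&M,0,1)[0],key=cv2.contourArea);q=cv2.minEnclosingCircle(c);print(k,np.round(q[0],1),round(q[1],1),cv2.contourArea(c));return q[0]
b=[cent(f,(12,150,100),(28,255,255),(295,215,330,245),'bush'),cent(t,(12,150,80),(28,255,255),(260,122,278,140),'busht')]
s=[cent(f,(0,0,210),(180,60,255),(243,220,272,245),'slug'),cent(t,(100,0,150),(140,80,255),(289,122,306,140),'slugt')]
for p in(b,s):print(np.round(tri([ray(f,*p[0]),ray(t,*p[1])]),1))
print(np.round(onz(f,*b[0],141),1),np.round(onz(f,*s[0],145),1))
for uv,((x,y),(w,h),a) in blobs(f,20,lo=140,amin=300,amax=2000):print(uv,np.round([x,y,w,h,a],1))
E
python3 m.py
```

```text
fixL [687.  -58.7 133. ]
fixR [686.5  -9.2 133. ]
foot [685.6 -33.1 105. ]
movL [642.1 -58.4 133. ]
movR [641.6  -7.5 133. ]
bedL [553.5 -79.2 105. ]
bedR [552.5  13.9 105. ]
bedfarL [724.5 -82.3 105. ]
bedfarR [723.5  14.4 105. ]
tip [453.3 -36.3 125. ]
gripcol [507.7 -33.9 125. ]
bush [310.  231.5] 11.5 361.0Traceback (most recent call last):
  File "m.py", line 8, in <module>
    b=[cent(f,(12,150,100),(28,255,255),(295,215,330,245),'bush'),cent(t,(12,150,80),(28,255,255),(260,122,278,140),'busht')]
                                                                  ~~~~^^^^^^^^^^^^^^^^^^^^^^^^^^^^^^^^^^^^^^^^^^^^^^^^^^^^^^
  File "m.py", line 7, in cent
    c=max(cv2.findContours(m&M,0,1)[0],key=cv2.contourArea);q=cv2.minEnclosingCircle(c);print(k,np.round(q[0],1),round(q[1],1),cv2.contourArea(c));return q[0]
ValueError: max() iterable argument is empty
```

```bash
sed -i "s/,cent(t,(12[^]]*\]/]/; s/,cent(t,(100[^]]*\]/]/; /tri(\[/d" m.py; python3 m.py|tail -12;python3 -c "
from h import *
go(667,-66,195,-3.1416)"
```

```text
gripcol [507.8 -33.8 125. ]
bush [310.1 231.2] 11.7 360.5
slug [256.8 234. ] 10.2 275.0
[665.7  -2.  141. ] [668.1 -65.  145. ]
(279, 328) [ 9.078e+02 -3.600e+01  1.550e+01  3.543e+02  5.000e-01]
(250, 300) [847.1 -88.  171.7  35.6  81.6]
(178, 243) [ 740.6 -204.7   24.5   82.9   84.9]
(464, 171) [615.9 242.   58.8  19.3  55.1]
(154, 162) [ 605.7 -226.4   58.9   19.4   61.2]
(58, 153) [ 593.8 -368.1   58.9   19.2   88.3]
(284, 101) [ 5.179e+02 -3.370e+01  3.460e+01  2.700e+01  3.000e-01]
(502, 40) [438.6 257.5  58.9  19.2  55.8]
go [-0.0569 -0.0267  0.1345] [0.    0.    0.012] tcp [609.8 -39.9 329.5] [ 3.142  0.    -3.13 ]
```

send_rows(targets=[-0.057, -0.027, 0.03, 0, 0, 0.012, 0.2, -0.057, -0.027, 0.06, 0, 0, 0.012, 0.2, -0.057, -0.027, 0.09, 0, 0, 0.012, 0.2, -0.057, -0.027, 0.12, 0, 0, 0.012, 0.2, -0.057, -0.027, 0.14, 0, 0, 0.012, 0.2, -0.057, -0.027, 0.14, 0, 0, 0.012, 0.2, -0.057, -0.027, 0.14, 0, 0, 0.012, 0.2], grip_force=40)

```text
clock: 3.28
eef_pos: [666.7, -66.1, 188.7]
tcp_rot: [3.141, -0.002, -3.141]
contact_force: [0.6, 0.5, 0.5]
opening: 0.602
grasp_force: 0.0
```

```bash
python3 -c "
from h import *
f=grab('wrist','w2.png')
a=f['color'].copy()
for p in((667.8,-66.3,145),(665.4,-3.6,141),(685,-35,105),(685,-10,133),(685,-60,133),(643,-35,133)):
  q=proj(f,p);print(q.round(0));cv2.circle(a,tuple(int(v) for v in q),2,(0,0,255),-1)
cv2.imwrite('pics/w2b.png',cv2.resize(a,None,fx=1.42,fy=1.42))
go(667.8,-66.3,114,-3.1416)"
```

```text
[279. 239.]
[371. 233.]
[317. 238.]
[356. 254.]
[287. 254.]
[324. 198.]
go [-0.     -0.0001  0.0764] [-0.     0.001  0.001] tcp [667.7 -66.2 190.4] [-3.141e+00  1.000e-03 -3.141e+00]
```

View pics/w2b.png

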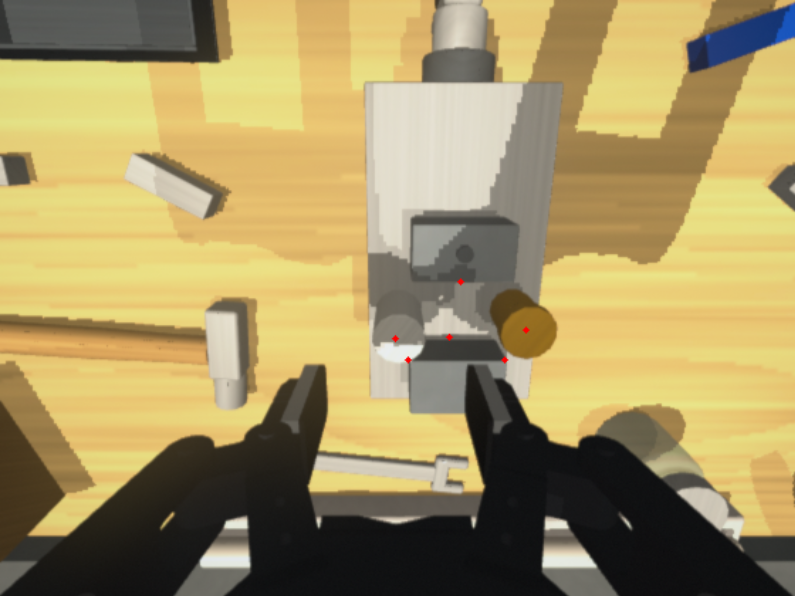

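w2b: slug top is at (400,340) and bush top at (529,332), both within 2 mm of the red predictions. The jaw edges (411–505 at y 360, and 282) agree too. Descending onto the slug.

send_rows(targets=[-0.001, 0.001, 0.025, 0, 0, 0, 0.2, -0.001, 0.001, 0.05, 0, 0, 0, 0.2, -0.001, 0.001, 0.074, 0, 0, 0, 0.2, -0.001, 0.001, 0.074, 0, 0, 0, 0.2, -0.001, 0.001, 0.074, 0, 0, 0, -0.6, -0.001, 0.001, 0.074, 0, 0, 0, -1, -0.001, 0.001, 0.074, 0, 0, 0, -1, -0.001, 0.001, 0.074, 0, 0, 0, -1, -0.001, 0.001, 0.074, 0, 0, 0, -1, -0.001, 0.001, 0.04, 0, 0, 0, -1, -0.001, 0.001, 0, 0, 0, 0, -1, -0.001, 0.001, 0, 0, 0, 0, -1])

```text
clock: 4.33
eef_pos: [672.7, -65.6, 198.6]
tcp_rot: [-3.14, 0.012, -3.14]
contact_force: [1.8, 0.8, 0.1]
opening: 0.29
grasp_force: 39.4
```

```bash
python3 -c "
from h import *
t=grab('top');c=t['color'];m=(cv2.cvtColor(c,cv2.COLOR_BGR2HSV)[...,2]<75).astype('uint8');m[:,:330]=0;m[:,420:]=0;m[:190]=0;m[280:]=0
k=max(cv2.findContours(m,0,1)[0],key=cv2.contourArea);print(cv2.minAreaRect(np.array([onz(t,*q[0],35)[:2] for q in k],np.float32)))
go(457,-230,190,-3.1416)"
```

```text
((443.72027587890625, -272.575439453125), (184.49790954589844, 146.32748413085938), 5.726836681365967)
go [ 0.2148 -0.1643  0.0037] [-0.001  0.01   0.001] tcp [671.6 -65.5 195.7] [-3.141  0.01  -3.14 ]
```

send_rows(targets=[0.242, -0.196, 0, 0, 0, 0, -1, 0.242, -0.196, 0, 0, 0, 0, -1, 0.242, -0.196, 0, 0, 0, 0, -1, 0.242, -0.196, 0, 0, 0, 0, -1, 0.242, -0.196, 0, 0, 0, 0, -1, 0.242, -0.196, 0, 0, 0, 0, -1, 0.242, -0.196, 0, 0, 0, 0, -1, 0.242, -0.196, 0.03, 0, 0, 0, -1, 0.242, -0.196, 0.06, 0, 0, 0, -1, 0.242, -0.196, 0.09, 0, 0, 0, -1, 0.242, -0.196, 0.09, 0, 0, 0, -1])

```text
clock: 5.3
eef_pos: [423.1, -260.1, 95.4]
tcp_rot: [3.138, -0.006, 3.142]
contact_force: [-1.0, 0.3, -0.1]
opening: 0.29
grasp_force: 39.5
```

```bash
python3 -c "
from h import *
f=grab('wrist','w3.png')
a=f['color'].copy()
for p in((395,-331,35),(520,-331,35),(395,-187,35),(520,-187,35)):
  q=proj(f,p);print(q.round(0));cv2.circle(a,tuple(int(v) for v in q),3,(0,0,255),-1)
cv2.imwrite('pics/w3b.png',a)
go(430,-262,16,-3.1416)"
```

```text
[176. 191.]
[192. 338.]
[384. 190.]
[367. 337.]
go [-0.0059 -0.0018  0.0817] [ 0.003 -0.004  0.001] tcp [ 424.4 -260.5   97.7] [ 3.139 -0.004 -3.141]
```

View pics/w3b.png

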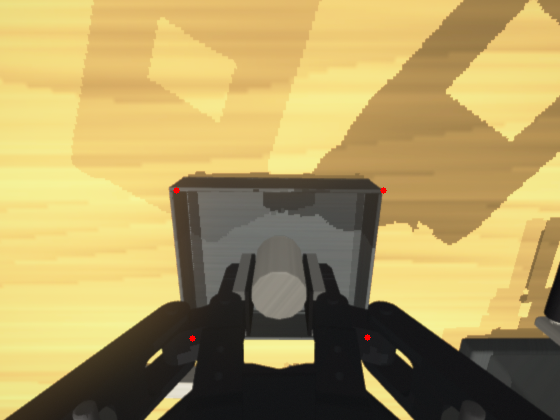

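w3b: the slug is held between the fingers over the tray, and the tray rim corners (176,191) and (384,190) are where predicted. Putting it down.

send_rows(targets=[0, 0, 0.03, 0, 0, 0, -1, 0, 0, 0.06, 0, 0, 0, -1, 0, 0, 0.079, 0, 0, 0, -1, 0, 0, 0.081, 0, 0, 0, -1, 0, 0, 0.081, 0, 0, 0, -1, 0, 0, 0.081, 0, 0, 0, 0.2, 0, 0, 0.081, 0, 0, 0, 0.2, 0, 0, 0.081, 0, 0, 0, 0.2, 0, 0, 0.05, 0, 0, 0, 0.2, 0, 0, 0.01, 0, 0, 0, 0.2, 0, 0, -0.03, 0, 0, 0, 0.2, 0, 0, -0.07, 0, 0, 0, 0.2])

```text
clock: 6.35
eef_pos: [426.2, -261.3, 172.1]
tcp_rot: [-3.141, 0.001, -3.14]
contact_force: [1.1, -0.3, -0.0]
opening: 0.598
grasp_force: 0.0
```

```bash
python3 -c "
from h import *
go(665,-2.5,195,-3.1416)"
```

```text
go [-0.2391  0.2585 -0.0228] [-0.     0.001  0.001] tcp [ 426.2 -261.3  172.1] [-3.141e+00  1.000e-03 -3.140e+00]
```

send_rows(targets=[-0.239, 0.2585, -0.028, 0, 0, 0, 0.2, -0.239, 0.2585, -0.028, 0, 0, 0, 0.2, -0.239, 0.2585, -0.028, 0, 0, 0, 0.2, -0.239, 0.2585, -0.028, 0, 0, 0, 0.2, -0.239, 0.2585, -0.028, 0, 0, 0, 0.2, -0.239, 0.2585, -0.028, 0, 0, 0, 0.2, -0.239, 0.2585, -0.028, 0, 0, 0, 0.2, -0.239, 0.2585, -0.028, 0, 0, 0, 0.2, -0.239, 0.2585, -0.028, 0, 0, 0, 0.2, -0.239, 0.2585, -0.028, 0, 0, 0, 0.2, -0.239, 0.2585, -0.028, 0, 0, 0, 0.2, -0.239, 0.2585, -0.028, 0, 0, 0, 0.2])

```text
clock: 7.35
eef_pos: [664.4, -3.1, 197.8]
tcp_rot: [-3.141, -0.0, -3.14]
contact_force: [0.3, 0.6, -0.5]
opening: 0.598
grasp_force: 0.0
```

```bash
python3 -c "
from h import *
f=grab('wrist')
h=cv2.cvtColor(f['color'],cv2.COLOR_BGR2HSV);m=cv2.inRange(h,(12,150,100),(28,255,255));m[:,:240]=0;m[:,330:]=0;m[:190]=0;m[290:]=0
c=max(cv2.findContours(m,0,1)[0],key=cv2.contourArea);q=cv2.minEnclosingCircle(c);print(q,cv2.contourArea(c),onz(f,*q[0],141).round(1),proj(f,(665,-2.5,141)))
go(665,-2.5,113,-3.1416)"
```

```text
((280.5, 232.42308044433594), 18.6787109375) 967.5 [666.6  -1.9 141. ] [279.65106393 230.2826599 ]
go [-0.0008  0.001   0.0848] [-0.    -0.     0.001] tcp [664.2  -3.4 197.8] [-3.141 -0.    -3.141]
```

send_rows(targets=[-0.002, 0.001, 0.025, 0, 0, 0, 0.2, -0.002, 0.001, 0.05, 0, 0, 0, 0.2, -0.002, 0.001, 0.075, 0, 0, 0, 0.2, -0.002, 0.001, 0.083, 0, 0, 0, 0.2, -0.002, 0.001, 0.083, 0, 0, 0, -0.6, -0.002, 0.001, 0.083, 0, 0, 0, -1, -0.002, 0.001, 0.083, 0, 0, 0, -1, -0.002, 0.001, 0.083, 0, 0, 0, -1, -0.002, 0.001, 0.083, 0, 0, 0, -1, -0.002, 0.001, 0.04, 0, 0, 0, -1, -0.002, 0.001, 0, 0, 0, 0, -1, -0.002, 0.001, 0, 0, 0, 0, -1])

```text
clock: 8.4
eef_pos: [671.7, -1.6, 206.6]
tcp_rot: [-3.142, 0.013, -3.14]
contact_force: [1.7, 0.3, 0.2]
opening: 0.298
grasp_force: 39.7
```

```bash
python3 -c "
from h import *
go(492,-258,190,-3.1416)"
```

```text
go [ 0.1802 -0.2562  0.0143] [-0.     0.013  0.001] tcp [671.7  -1.6 206.6] [-3.142  0.013 -3.14 ]
```

send_rows(targets=[0.178, -0.256, 0, 0, 0, 0, -1, 0.178, -0.256, 0, 0, 0, 0, -1, 0.178, -0.256, 0, 0, 0, 0, -1, 0.178, -0.256, 0, 0, 0, 0, -1, 0.178, -0.256, 0, 0, 0, 0, -1, 0.178, -0.256, 0, 0, 0, 0, -1, 0.178, -0.256, 0, 0, 0, 0, -1, 0.178, -0.256, 0, 0, 0, 0, -1, 0.178, -0.256, 0.03, 0, 0, 0, -1, 0.178, -0.256, 0.06, 0, 0, 0, -1, 0.178, -0.256, 0.09, 0, 0, 0, -1, 0.178, -0.256, 0.09, 0, 0, 0, -1])

```text
clock: 9.4
eef_pos: [486.5, -256.6, 103.3]
tcp_rot: [3.138, -0.006, -3.141]
contact_force: [-0.6, 0.5, -0.7]
opening: 0.297
grasp_force: 39.8
```

```bash
python3 -c "
from h import *
f=grab('wrist')
a=f['color'].copy()
for p in((395,-331,35),(395,-187,35),(424,-261,43)):
  q=proj(f,p);print(q.round(0));cv2.circle(a,tuple(int(v) for v in q),3,(0,0,255),-1)
cv2.imwrite('pics/w4b.png',a)
go(492,-258,17,-3.1416)"
```

```text
[165.  93.]
[385.  93.]
[272. 140.]
go [-0.0047 -0.0012  0.0888] [ 0.002 -0.004  0.001] tcp [ 487.7 -257.   105.8] [ 3.139 -0.004 -3.141]
```

View pics/w4b.png

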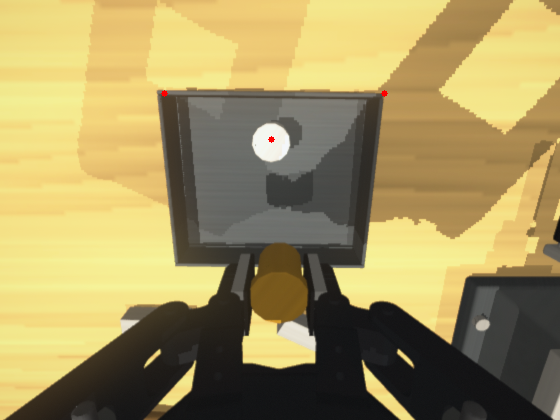

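w4b: the slug stands in the tray at (271,142), the tray is unmoved, and the bush is held. Placing the bush.

send_rows(targets=[0.006, 0, 0.03, 0, 0, 0, -1, 0.006, 0, 0.06, 0, 0, 0, -1, 0.006, 0, 0.086, 0, 0, 0, -1, 0.006, 0, 0.09, 0, 0, 0, -1, 0.006, 0, 0.09, 0, 0, 0, -1, 0.006, 0, 0.09, 0, 0, 0, 0.2, 0.006, 0, 0.09, 0, 0, 0, 0.2, 0.006, 0, 0.09, 0, 0, 0, 0.2, 0.006, 0, 0.05, 0, 0, 0, 0.2, 0.006, 0, 0.01, 0, 0, 0, 0.2, 0.006, 0, -0.03, 0, 0, 0, 0.2, 0.006, 0, -0.06, 0, 0, 0, 0.2])

```text
clock: 10.45
eef_pos: [484.4, -258.4, 171.9]
tcp_rot: [-3.14, 0.004, -3.14]
contact_force: [1.0, -0.9, -0.7]
opening: 0.601
grasp_force: 0.0
```

```bash
python3 -c "
from h import *
go(457,-35,170,-3.1416)"
```

```text
go [0.0271 0.2234 0.0014] [-0.002  0.004  0.001] tcp [ 484.4 -258.4  171.9] [-3.14   0.004 -3.14 ]
```

Now to the crank: hover above it and look.

send_rows(targets=[0.027, 0.2235, 0, 0, 0, 0, 0.2, 0.027, 0.2235, 0, 0, 0, 0, 0.2, 0.027, 0.2235, 0, 0, 0, 0, 0.2, 0.027, 0.2235, 0, 0, 0, 0, 0.2, 0.027, 0.2235, 0, 0, 0, 0, 0.2, 0.027, 0.2235, 0, 0, 0, 0, 0.2, 0.027, 0.2235, 0, 0, 0, 0, 0.2, 0.027, 0.2235, 0, 0, 0, 0, 0.2])

```text
clock: 11.12
eef_pos: [456.6, -33.7, 168.6]
tcp_rot: [-3.141, 0.002, -3.138]
contact_force: [-1.3, -0.5, 0.1]
opening: 0.6
grasp_force: 0.0
```

```bash
python3 -c "
from h import *
f=grab('wrist');a=f['color'].copy()
for p in((501,-35,35),(433,-35,35),(457,-35,35),(501,-35,125),(433,-35,125)):
  q=proj(f,p);print(q.round(0));cv2.circle(a,tuple(int(v) for v in q),2,(0,0,255),-1)
cv2.imwrite('pics/w5b.png',a)
go(457,-35,16,-3.1416)"
```

```text
[277. 241.]
[277. 174.]
[277. 199.]
[277. 294.]
[277. 203.]
go [ 0.     -0.0004  0.1524] [-0.     0.002  0.003] tcp [456.7 -34.5 168.4] [-3.141e+00  2.000e-03 -3.139e+00]
```

View pics/w5b.png

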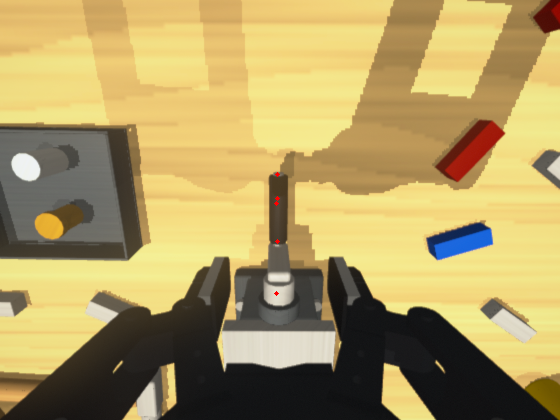

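w5b: slug (26,167) and bush (50,226) both stand in the tray. The crank sleeve runs from (278,174) to (278,242), matching the predicted lowest position (z=35). Gripping it.

send_rows(targets=[0, 0, 0.04, 0, 0, 0, 0.2, 0, 0, 0.08, 0, 0, 0, 0.2, 0, 0, 0.12, 0, 0, 0, 0.2, 0, 0, 0.152, 0, 0, 0, 0.2, 0, 0, 0.152, 0, 0, 0, 0.2, 0, 0, 0.152, 0, 0, 0, -0.3, 0, 0, 0.152, 0, 0, 0, -1, 0, 0, 0.152, 0, 0, 0, -1, 0, 0, 0.152, 0, 0, 0, -1, 0, 0, 0.152, 0, 0, 0, -1])

```text
clock: 12.0
eef_pos: [458.0, -34.7, 17.3]
tcp_rot: [-3.141, 0.004, -3.14]
contact_force: [1.3, -1.3, 6.0]
opening: 0.196
grasp_force: 39.4
```

```bash
python3 -c "
from h import *
go(457,-35,16,-3.1416)
print(r.sense()['qpos'])"
```

```text
go [ 0.001  -0.0003  0.0013] [-0.001  0.004  0.001] tcp [458.  -34.7  17.3] [-3.141  0.004 -3.14 ]
[-7.88557291e-02  4.38880683e-01  2.13506150e+00 -3.07232157e-04
  5.63295441e-01 -1.65054765e+00]
```

send_rows(targets=[0, -0.0154, -0.0027, 0, 0, 0, -1, 0, -0.0289, -0.0105, 0, 0, 0, -1, 0, -0.039, -0.0225, 0, 0, 0, -1, 0, -0.0443, -0.0372, 0, 0, 0, -1, 0, -0.0443, -0.0528, 0, 0, 0, -1, 0, -0.039, -0.0675, 0, 0, 0, -1, 0, -0.0289, -0.0795, 0, 0, 0, -1, 0, -0.0154, -0.0873, 0, 0, 0, -1, 0, 0, -0.09, 0, 0, 0, -1, 0, 0, -0.09, 0, 0, 0, -1])

```text
clock: 12.83
eef_pos: [457.7, -32.9, 107.3]
tcp_rot: [3.141, 0.005, -3.139]
contact_force: [1.5, 1.6, 6.0]
opening: 0.193
grasp_force: 41.2
```

send_rows(targets=[0, 0.0225, 0.006, 0, 0, 0, -1, 0, 0.039, 0.0225, 0, 0, 0, -1, 0, 0.045, 0.045, 0, 0, 0, -1, 0, 0.039, 0.0675, 0, 0, 0, -1, 0, 0.0225, 0.084, 0, 0, 0, -1, 0, 0, 0.09, 0, 0, 0, -1, 0, -0.0225, 0.084, 0, 0, 0, -1, 0, -0.039, 0.0675, 0, 0, 0, -1, 0, -0.045, 0.045, 0, 0, 0, -1, 0, -0.039, 0.0225, 0, 0, 0, -1, 0, -0.0225, 0.006, 0, 0, 0, -1, 0, 0, 0, 0, 0, 0, -1])

```text
clock: 13.83
eef_pos: [457.7, -35.1, 107.8]
tcp_rot: [-3.141, 0.004, 3.141]
contact_force: [10.3, -2.9, -14.9]
opening: 0.191
grasp_force: 40.6
```

send_rows(targets=[0, 0.0225, 0.006, 0, 0, 0, -1, 0, 0.039, 0.0225, 0, 0, 0, -1, 0, 0.045, 0.045, 0, 0, 0, -1, 0, 0.039, 0.0675, 0, 0, 0, -1, 0, 0.0225, 0.084, 0, 0, 0, -1, 0, 0, 0.09, 0, 0, 0, -1, 0, -0.0225, 0.084, 0, 0, 0, -1, 0, -0.039, 0.0675, 0, 0, 0, -1, 0, -0.045, 0.045, 0, 0, 0, -1, 0, -0.039, 0.0225, 0, 0, 0, -1, 0, -0.0225, 0.006, 0, 0, 0, -1, 0, 0, 0, 0, 0, 0, -1])

```text
clock: 14.83
eef_pos: [457.1, -35.0, 107.5]
tcp_rot: [-3.141, 0.003, 3.141]
contact_force: [10.2, -3.5, -16.1]
opening: 0.191
grasp_force: 41.2
```

```bash
python3 -c "
from h import *
s=r.sense();print(s['eef_pos'],s['contact_force'],s['clock'])
f=grab('wrist','w6.png')
cv2.imwrite('pics/w6b.png',f['color'])"
```

```text
[457.10783173 -35.03223701 107.54677939] [ 10.20849457  -3.534634   -16.13953289] 14.8333
```

View pics/w6b.png

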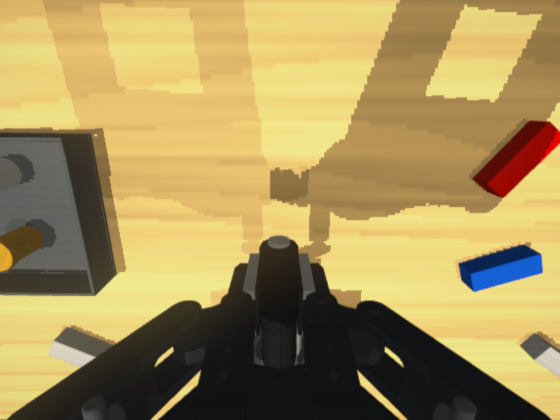

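w6b: the sleeve (278,270) is held at the top and the turns are working. Two more turns.

send_rows(targets=[0, 0.0225, 0.006, 0, 0, 0, -1, 0, 0.039, 0.0225, 0, 0, 0, -1, 0, 0.045, 0.045, 0, 0, 0, -1, 0, 0.039, 0.0675, 0, 0, 0, -1, 0, 0.0225, 0.084, 0, 0, 0, -1, 0, 0, 0.09, 0, 0, 0, -1, 0, -0.0225, 0.084, 0, 0, 0, -1, 0, -0.039, 0.0675, 0, 0, 0, -1, 0, -0.045, 0.045, 0, 0, 0, -1, 0, -0.039, 0.0225, 0, 0, 0, -1, 0, -0.0225, 0.006, 0, 0, 0, -1, 0, 0, 0, 0, 0, 0, -1])

```text
clock: 15.88
eef_pos: [456.4, -35.1, 107.3]
tcp_rot: [-3.141, 0.002, 3.141]
contact_force: [8.3, -3.1, -15.3]
opening: 0.194
grasp_force: 41.7
```

send_rows(targets=[0, 0.0225, 0.006, 0, 0, 0, -1, 0, 0.039, 0.0225, 0, 0, 0, -1, 0, 0.045, 0.045, 0, 0, 0, -1, 0, 0.039, 0.0675, 0, 0, 0, -1, 0, 0.0225, 0.084, 0, 0, 0, -1, 0, 0, 0.09, 0, 0, 0, -1, 0, -0.0225, 0.084, 0, 0, 0, -1, 0, -0.039, 0.0675, 0, 0, 0, -1, 0, -0.045, 0.045, 0, 0, 0, -1, 0, -0.039, 0.0225, 0, 0, 0, -1, 0, -0.0225, 0.006, 0, 0, 0, -1, 0, 0, 0, 0, 0, 0, -1])

```text
clock: 16.88
eef_pos: [456.4, -35.1, 107.3]
tcp_rot: [-3.141, 0.002, 3.141]
contact_force: [9.1, -3.0, -14.2]
opening: 0.198
grasp_force: 41.9
```

send_rows(targets=[0, 0, 0, 0, 0, 0, 0, 0, 0, 0, 0, 0, 0, 0.2, 0, 0, 0, 0, 0, 0, 0.2, 0, 0, -0.03, 0, 0, 0, 0.2, 0, 0, -0.07, 0, 0, 0, 0.2, 0, 0, -0.11, 0, 0, 0, 0.2, 0, 0, -0.15, 0, 0, 0, 0.6, 0, 0, -0.18, 0, 0, 0, 1, 0, 0, -0.18, 0, 0, 0, 1])

```text
clock: 17.63
eef_pos: [459.1, -35.6, 291.2]
tcp_rot: [-3.141, 0.009, -3.141]
contact_force: [0.6, -0.9, 0.6]
opening: 0.986
grasp_force: 0.0
```

```bash
cat > bars.py <<'E'
from h import *
f=grab('wrist');print('wrist')
for uv,((x,y),(w,h),a) in blobs(f,20,lo=140,amin=300,amax=3000):print(uv,np.round([x,y,w,h,a],1))
t=grab('top');print('top')
for uv,((x,y),(w,h),a) in blobs(t,20,lo=90,amin=60,amax=400):print(uv,np.round([x,y,w,h,a],1))
g=grab('scene');print('scene')
for uv,((x,y),(w,h),a) in blobs(g,10,lo=100,amin=100,amax=400):print(uv,np.round([x,y,w,h,a],1))
E
python3 bars.py; python3 -c "
from h import *
go(438.5,256,60,-3.1416+.611)
go(617,241,60,-3.1416+.611)"
```

```text
wrist
(457, 268) [615.2 241.9  57.8  19.3  55.2]
(155, 262) [ 604.7 -226.8   58.1   19.3   61. ]
(61, 256) [ 592.8 -368.    59.    18.8   90. ]
(493, 154) [438.4 257.   59.   19.4  55.8]
top
(377, 245) [ 425.9 -268.1   23.8   24.1    1.2]
(157, 235) [438.9 255.2  59.5  20.4  55.3]
(420, 176) [ 594.2 -371.6   59.1   19.    87.6]
(362, 170) [ 606.2 -229.7   58.9   19.8   61.3]
(166, 161) [616.6 240.3  58.5  19.9  55.3]
(353, 114) [ 743.  -207.3   24.1   85.6   85.9]
(207, 64) [857.8 148.6  55.2  58.5   1.7]
scene
(277, 386) [829.2 142.2  21.9  51.8  29.1]
(379, 309) [612.4 242.   60.9  21.7  55. ]
(144, 272) [ 735.1 -213.7   29.2   90.4   88.3]
(410, 252) [432.8 257.9  62.   22.3  56. ]
(178, 231) [ 602.5 -234.2   61.9   21.3   60.2]
(136, 211) [ 591.1 -377.    62.    23.9   87.7]
(377, 49) [-1044.8  -233.2   326.3    63.6    10.2]
go [0.0168 0.2911 0.2246] [ 0.    -0.001 -0.61 ] tcp [455.7 -35.  284.6] [-3.142e+00 -1.000e-03 -3.141e+00]
go [-0.1617  0.276   0.2245] [ 0.    -0.001 -0.61 ] tcp [455.7 -35.  284.6] [-3.142e+00 -1.000e-03 -3.141e+00]
```

Bars measured in the wrist and top views agree within about 2 mm. Now the pick of the bar at (438.6,256.5), long axis 55.5°.

send_rows(targets=[0.017, 0.291, 0, 0, 0, 0.605, 1, 0.017, 0.291, 0, 0, 0, 0.605, 1, 0.017, 0.291, 0, 0, 0, 0.605, 1, 0.017, 0.291, 0, 0, 0, 0.605, 1, 0.017, 0.291, 0, 0, 0, 0.605, 1, 0.017, 0.291, 0.03, 0, 0, 0.605, 1, 0.017, 0.291, 0.07, 0, 0, 0.605, 1, 0.017, 0.291, 0.11, 0, 0, 0.605, 1, 0.017, 0.291, 0.15, 0, 0, 0.605, 1, 0.017, 0.291, 0.19, 0, 0, 0.605, 1, 0.017, 0.291, 0.215, 0, 0, 0.605, 1, 0.017, 0.291, 0.215, 0, 0, 0.605, 1])

```text
clock: 18.78
eef_pos: [434.6, 254.5, 64.0]
tcp_rot: [-3.133, -0.004, 2.539]
contact_force: [-1.4, -0.1, -0.0]
opening: 0.999
grasp_force: 0.0
```

```bash
cat > wb.py <<'E'
from h import *
f=grab('wrist');n=0
for uv,((x,y),(w,h),a) in blobs(f,20,lo=140,amin=600,amax=9000):print(uv,np.round([x,y,w,h,a],1))
s=r.sense();print(s['eef_pos'].round(1),s['tcp_rot'].round(3))
import sys
if len(sys.argv)>1: cv2.imwrite('pics/'+sys.argv[1],f['color'])
E
python3 wb.py w7.png
```

```text
(288, 237) [437.8 258.6  58.7  19.   55.6]
[433.7 253.9  62.5] [-3.13  -0.005  2.538]
```

View pics/w7.png

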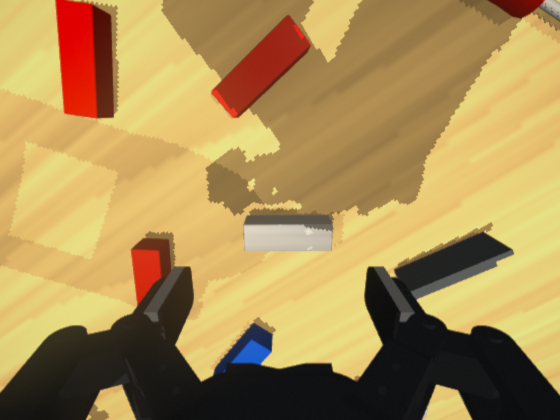

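w7: the bar lies centred at (288,233) along the closing line. The red look-alike (150,270) and the angle iron (450,265) are clear of the fingers' path.

```bash
python3 -c "
from h import *
go(438.2,257.5,-1,2.538)"
```

```text
go [-0.002   0.0063  0.0634] [-0.011 -0.005  0.   ] tcp [433.7 253.9  62.5] [-3.13  -0.005  2.538]
```

send_rows(targets=[0, 0, 0, 0, 0, 0, 1, 0, 0, 0, 0, 0, 0, 1, 0, 0, 0, 0, 0, 0, 1])

```text
clock: 19.08
eef_pos: [439.6, 256.7, 71.5]
tcp_rot: [3.14, 0.001, 2.537]
contact_force: [-0.4, 0.1, 0.3]
opening: 1.003
grasp_force: 0.0
```

```bash
python3 -c "
from h import *
go(438.2,257.5,-1,2.538)"
```

```text
go [ 0.0017 -0.0002  0.0725] [ 0.001  0.001 -0.001] tcp [439.6 256.7  71.5] [3.140e+00 1.000e-03 2.537e+00]
```

send_rows(targets=[0.001, 0, 0.03, 0, 0, 0, 1, 0.001, 0, 0.055, 0, 0, 0, 1, 0.001, 0, 0.072, 0, 0, 0, 1, 0.001, 0, 0.072, 0, 0, 0, 1, 0.001, 0, 0.072, 0, 0, 0, 1, 0.001, 0, 0.072, 0, 0, 0, 0.3, 0.001, 0, 0.072, 0, 0, 0, 0.2, 0.001, 0, 0.072, 0, 0, 0, 0.1, 0.001, 0, 0.072, 0, 0, 0, 0.1], grip_force=60)

```text
clock: 19.83
eef_pos: [439.2, 257.8, 0.4]
tcp_rot: [3.139, 0.001, 2.538]
contact_force: [-1.4, -1.0, 10.9]
opening: 0.686
grasp_force: 63.0
```

send_rows(targets=[0, 0, -0.02, 0, 0, 0, 0.1, 0, 0, -0.06, 0, 0, 0, 0.1, 0, 0, -0.1, 0, 0, 0, 0.1, 0, 0, -0.14, 0, 0, 0, 0.1, 0, 0, -0.18, 0, 0, 0, 0.1, 0, 0, -0.19, 0, 0, 0, 0.1, 0, 0, -0.19, 0, 0, 0, 0.1, 0, 0, -0.19, 0, 0, 0, 0.1])

```text
clock: 20.5
eef_pos: [437.9, 257.1, 188.8]
tcp_rot: [3.14, 0.001, 2.538]
contact_force: [0.2, 0.5, -2.4]
opening: 0.685
grasp_force: 67.1
```

```bash
python3 -c "
from h import *
go(673.5,-35,190,-3.1416)"
```

```text
go [-0.3598 -0.1067 -0.0011] [ 0.001  0.001 -0.604] tcp [437.9 257.1 188.8] [3.140e+00 1.000e-03 2.538e+00]
```

send_rows(targets=[-0.36, -0.107, 0, 0, 0, -0.604, 0.1, -0.36, -0.107, 0, 0, 0, -0.604, 0.1, -0.36, -0.107, 0, 0, 0, -0.604, 0.1, -0.36, -0.107, 0, 0, 0, -0.604, 0.1, -0.36, -0.107, 0, 0, 0, -0.604, 0.1, -0.36, -0.107, 0, 0, 0, -0.604, 0.1, -0.36, -0.107, 0, 0, 0, -0.604, 0.1, -0.36, -0.107, 0, 0, 0, -0.604, 0.1, -0.36, -0.107, 0, 0, 0, -0.604, 0.1, -0.36, -0.107, 0, 0, 0, -0.604, 0.1, -0.36, -0.107, 0, 0, 0, -0.604, 0.1, -0.36, -0.107, 0, 0, 0, -0.604, 0.1])

```text
clock: 21.5
eef_pos: [672.3, -36.2, 185.0]
tcp_rot: [3.141, -0.005, 3.14]
contact_force: [-1.6, 0.9, -2.3]
opening: 0.682
grasp_force: 67.0
```

```bash
python3 -c "
from h import *
f=grab('wrist')
a=f['color'].copy()
for p in((685,-10,133),(685,-60,133),(685,-10,105),(589,-10,133),(589,-60,133),(551,-83,105),(551,13,105)):
  q=proj(f,p);cv2.circle(a,tuple(int(v) for v in q),2,(0,0,255),-1)
cv2.imwrite('pics/w8.png',cv2.resize(a,None,fx=1.42,fy=1.42))
go(673.5,-35,106,-3.1416)"
```

```text
go [-0.002   0.0001  0.0795] [ 0.001 -0.005 -0.001] tcp [671.9 -35.2 185.5] [ 3.141 -0.005  3.141]
```

View pics/w8.png

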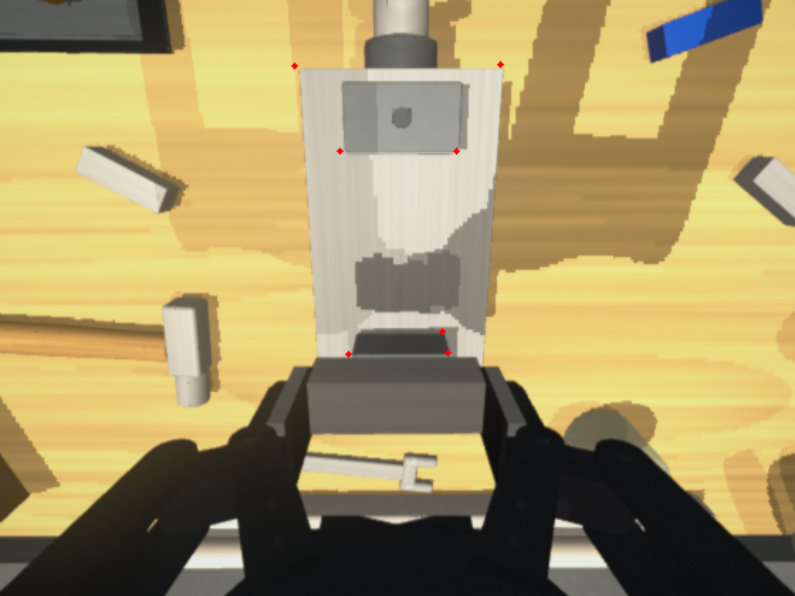

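w8: the bar is held level in front of the fixed jaw. The vise edges match predictions within 2 mm (y about +1.5 mm), and the jaws stand about 96 mm apart.

send_rows(targets=[0, 0.001, 0.025, 0, 0, 0, 0.1, 0, 0.001, 0.05, 0, 0, 0, 0.1, 0, 0.001, 0.07, 0, 0, 0, 0.1, 0, 0.001, 0.07, 0, 0, 0, 0.1, 0, 0.001, 0.07, 0, 0, 0, 0.1, 0, 0.001, 0.07, 0, 0, 0, 0.1])

```text
clock: 22.05
eef_pos: [673.6, -33.5, 119.2]
tcp_rot: [3.141, 0.0, -3.14]
contact_force: [0.2, 0.3, -1.1]
opening: 0.685
grasp_force: 66.9
```

```bash
python3 -c "
from h import *
go(673.5,-34,106,-3.1416)"
```

```text
go [ 0.0002 -0.0005  0.0132] [0.    0.    0.001] tcp [673.6 -33.5 119.2] [ 3.141  0.    -3.14 ]
```

send_rows(targets=[0, 0, 0.007, 0, 0, 0, 0.1, 0, 0, 0.0135, 0, 0, 0, 0.1, 0, 0, 0.0135, 0, 0, 0, 0.1, 0, 0, 0.0135, 0, 0, 0, 0.1, 0, 0, 0.0135, 0, 0, 0, 0.1])

```text
clock: 22.47
eef_pos: [674.1, -34.3, 105.4]
tcp_rot: [3.142, 0.001, -3.141]
contact_force: [0.5, 1.7, 0.7]
opening: 0.684
grasp_force: 68.1
```

send_rows(targets=[0, 0, 0.0005, 0, 0, 0, 0.6, 0, 0, 0.0005, 0, 0, 0, 1, 0, 0, 0.0005, 0, 0, 0, 1, 0, 0, -0.03, 0, 0, 0, 1, 0, 0, -0.07, 0, 0, 0, 1, 0, 0, -0.11, 0, 0, 0, 1, 0, 0, -0.15, 0, 0, 0, 1, 0, 0, -0.15, 0, 0, 0, 1, 0, 0, -0.15, 0, 0, 0, 1])

```text
clock: 23.22
eef_pos: [675.0, -34.5, 258.2]
tcp_rot: [-3.141, 0.006, -3.141]
contact_force: [0.5, -0.7, 0.0]
opening: 0.999
grasp_force: 0.0
```

```bash
python3 bars.py; python3 -c "
from h import *
go(616.5,241.2,70,2.535)"
```

```text
wrist
(278, 342) [942.4 -35.3 323.8  25.3  89.9]
(278, 324) [907.2 -35.4 291.5  14.8  89.9]
(442, 312) [887.1 212.6 108.2  31.   48.6]
(246, 291) [848.6 -82.3 159.3  35.   81.8]
(153, 223) [ 742.8 -205.    24.4   87.3   85.8]
(505, 127) [616.2 241.7  58.8  19.1  55.1]
(12, 109) [ 594.9 -354.5   31.4   18.2   90. ]
(119, 119) [ 606.1 -226.5   58.7   19.3   61. ]
(279, 28) [509.5 -34.1  26.6  22.3  90. ]
top
(377, 245) [ 425.9 -268.1   23.8   24.1    1.2]
(420, 176) [ 594.4 -371.6   58.4   19.4   89.8]
(362, 170) [ 606.2 -229.7   58.9   19.8   61.3]
(166, 161) [616.4 240.2  59.   20.2  55.3]
(353, 114) [ 742.9 -207.2   24.7   85.9   85.9]
(35, 58) [860.1 567.5  33.5  20.3  28.8]
(56, 22) [953.4 521.8  22.8  57.9   1.8]
(122, 17) [970.8 362.1  32.9  22.8  29.6]
(22, 18) [960.9 604.4  37.9  73.2   1.8]
(88, 7) [991.8 445.5  39.4 104.   23. ]
(6, 5) [991.3 644.   25.4  32.1   1.9]
scene
(21, 345) [ 964.  -284.1   71.3   16.4   74.6]
(378, 310) [614.5 240.1  63.3  27.2  55. ]
(144, 273) [ 736.4 -213.2   30.6   93.3   89.7]
(178, 231) [ 602.3 -234.7   62.8   21.1   60.2]
(136, 212) [ 590.6 -375.5   65.    24.5   88.3]
(210, 185) [ 409.1 -279.1   88.8   30.2   34.5]
(380, 46) [-1109.7  -240.3   521.7    71.7    10. ]
(293, 6) [-1917.6 -1152.    472.9   114.3    24.8]
go [0.0556 0.2755 0.1835] [-0.001 -0.002  0.607] tcp [672.6 -34.3 253.3] [ 3.141e+00 -3.000e-03 -3.141e+00]
```

send_rows(targets=[0.056, 0.2755, 0, 0, 0, 0.607, 1, 0.056, 0.2755, 0, 0, 0, 0.607, 1, 0.056, 0.2755, 0, 0, 0, 0.607, 1, 0.056, 0.2755, 0, 0, 0, 0.607, 1, 0.056, 0.2755, 0, 0, 0, 0.607, 1, 0.056, 0.2755, 0.04, 0, 0, 0.607, 1, 0.056, 0.2755, 0.08, 0, 0, 0.607, 1, 0.056, 0.2755, 0.12, 0, 0, 0.607, 1, 0.056, 0.2755, 0.16, 0, 0, 0.607, 1, 0.056, 0.2755, 0.18, 0, 0, 0.607, 1, 0.056, 0.2755, 0.18, 0, 0, 0.607, 1, 0.056, 0.2755, 0.18, 0, 0, 0.607, 1])

```text
clock: 24.37
eef_pos: [614.7, 240.1, 71.4]
tcp_rot: [-3.135, -0.004, 2.535]
contact_force: [0.0, -0.2, 0.1]
opening: 1.001
grasp_force: 0.0
```

send_rows(targets=[0, 0, 0, 0, 0, 0, 1, 0, 0, 0, 0, 0, 0, 1])

```text
clock: 24.53
eef_pos: [619.3, 241.4, 77.5]
tcp_rot: [3.139, 0.002, 2.534]
contact_force: [0.4, -0.5, 0.3]
opening: 1.001
grasp_force: 0.0
```

```bash
python3 wb.py; python3 -c "
from h import *
go(616.4,241.5,1,2.534)"
```

```text
(278, 224) [615.9 243.3  58.8  19.   55.1]
[619.4 241.4  77.8] [3.138e+00 2.000e-03 2.534e+00]
go [ 0.0027 -0.0019  0.0768] [0.003 0.002 0.   ] tcp [619.4 241.4  77.8] [3.138e+00 2.000e-03 2.534e+00]
```

send_rows(targets=[0.003, -0.001, 0.03, 0, 0, 0, 1, 0.003, -0.001, 0.06, 0, 0, 0, 1, 0.003, -0.001, 0.0765, 0, 0, 0, 1, 0.003, -0.001, 0.0765, 0, 0, 0, 1, 0.003, -0.001, 0.0765, 0, 0, 0, 1, 0.003, -0.001, 0.0765, 0, 0, 0, 0.3, 0.003, -0.001, 0.0765, 0, 0, 0, 0.2, 0.003, -0.001, 0.0765, 0, 0, 0, 0.1, 0.003, -0.001, 0.0765, 0, 0, 0, 0.1])

```text
clock: 25.33
eef_pos: [616.2, 242.7, 1.1]
tcp_rot: [3.138, 0.002, 2.535]
contact_force: [-1.0, -0.6, 8.3]
opening: 0.682
grasp_force: 64.1
```

send_rows(targets=[0, 0, -0.02, 0, 0, 0, 0.1, 0, 0, -0.06, 0, 0, 0, 0.1, 0, 0, -0.1, 0, 0, 0, 0.1, 0, 0, -0.14, 0, 0, 0, 0.1, 0, 0, -0.18, 0, 0, 0, 0.1, 0, 0, -0.19, 0, 0, 0, 0.1, 0, 0, -0.19, 0, 0, 0, 0.1, 0, 0, -0.19, 0, 0, 0, 0.1])

```text
clock: 26.0
eef_pos: [614.4, 242.0, 189.0]
tcp_rot: [3.14, 0.001, 2.535]
contact_force: [-1.9, 0.1, -2.2]
opening: 0.685
grasp_force: 66.1
```

```bash
python3 -c "
from h import *
go(651,-34,180,-3.1416)"
```

```text
go [-0.1874 -0.2059  0.0089] [ 0.001  0.001 -0.607] tcp [614.4 242.  189. ] [3.140e+00 1.000e-03 2.535e+00]
```

send_rows(targets=[-0.187, -0.206, 0, 0, 0, -0.607, 0.1, -0.187, -0.206, 0, 0, 0, -0.607, 0.1, -0.187, -0.206, 0, 0, 0, -0.607, 0.1, -0.187, -0.206, 0, 0, 0, -0.607, 0.1, -0.187, -0.206, 0, 0, 0, -0.607, 0.1, -0.187, -0.206, 0, 0, 0, -0.607, 0.1, -0.187, -0.206, 0, 0, 0, -0.607, 0.1, -0.187, -0.206, 0, 0, 0, -0.607, 0.1, -0.187, -0.206, 0.02, 0, 0, -0.607, 0.1, -0.187, -0.206, 0.035, 0, 0, -0.607, 0.1, -0.187, -0.206, 0.035, 0, 0, -0.607, 0.1, -0.187, -0.206, 0.035, 0, 0, -0.607, 0.1])

```text
clock: 27.0
eef_pos: [648.7, -33.4, 150.8]
tcp_rot: [3.141, -0.005, -3.141]
contact_force: [0.1, 0.9, 0.1]
opening: 0.687
grasp_force: 66.0
```

```bash
python3 -c "
from h import *
f=grab('wrist')
a=f['color'].copy()
for p in((685,-9,133),(663.7,-64,125),(663.7,-4,125),(641,-64,126),(641,-4,126)):
  q=proj(f,p);cv2.circle(a,tuple(int(v) for v in q),2,(0,0,255),-1)
cv2.imwrite('pics/w9.png',cv2.resize(a[180:],None,fx=1.42,fy=1.42))
go(651,-34,105.5,-3.1416)"
```

```text
go [-0.0014 -0.0006  0.0467] [ 0.    -0.003  0.001] tcp [649.8 -33.4 152.2] [ 3.141e+00 -3.000e-03 -3.141e+00]
```

View pics/w9.png

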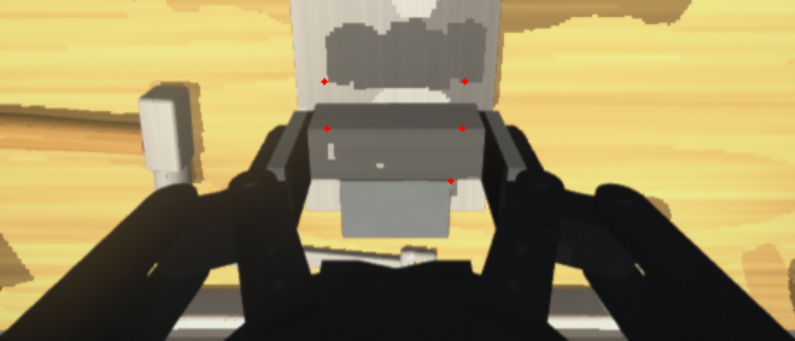

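w9: the second bar is held level above the bed, hiding the first. The jaw edge prediction holds.

send_rows(targets=[-0.0005, 0, 0.02, 0, 0, 0, 0.1, -0.0005, 0, 0.034, 0, 0, 0, 0.1, -0.0005, 0, 0.034, 0, 0, 0, 0.1, -0.0005, 0, 0.034, 0, 0, 0, 0.1])

```text
clock: 27.38
eef_pos: [650.9, -33.4, 119.5]
tcp_rot: [3.142, -0.001, -3.141]
contact_force: [0.7, -0.6, -1.2]
opening: 0.683
grasp_force: 66.0
```

```bash
python3 -c "
from h import *
go(651,-34,106,-3.1416)"
```

```text
go [-0.0001 -0.0006  0.0135] [ 0.    -0.001  0.001] tcp [650.9 -33.4 119.5] [ 3.142e+00 -1.000e-03 -3.141e+00]
```

send_rows(targets=[0, -0.0005, 0.007, 0, 0, 0, 0.1, 0, -0.0005, 0.0135, 0, 0, 0, 0.1, 0, -0.0005, 0.0135, 0, 0, 0, 0.1, 0, -0.0005, 0.0135, 0, 0, 0, 0.1, 0, -0.0005, 0.0135, 0, 0, 0, 0.6, 0, -0.0005, 0.0135, 0, 0, 0, 1, 0, -0.0005, 0.0135, 0, 0, 0, 1, 0, -0.0005, -0.02, 0, 0, 0, 1, 0, -0.0005, -0.06, 0, 0, 0, 1, 0, -0.0005, -0.1, 0, 0, 0, 1, 0, -0.0005, -0.13, 0, 0, 0, 1, 0, -0.0005, -0.13, 0, 0, 0, 1])

```text
clock: 28.38
eef_pos: [654.6, -34.5, 257.2]
tcp_rot: [-3.141, 0.011, -3.141]
contact_force: [0.6, 0.2, 1.3]
opening: 1.004
grasp_force: 0.0
```

```bash
python3 bars.py | grep -E "(3[56]|42|15|12|1)., |wrist|top|scene"; python3 -c "
from h import *
go(606,-228,70,2.635)
f=grab('wrist','w10.png');cv2.imwrite('pics/w10b.png',cv2.resize(f['color'][120:330,150:410],None,fx=2.5,fy=2.5))"
```

```text
wrist
(154, 236) [ 742.8 -204.9   24.3   87.1   85.9]
(122, 135) [ 605.9 -226.6   58.6   19.3   61. ]
(14, 125) [ 594.2 -356.8   36.2   18.7   90. ]
top
(420, 176) [ 594.4 -371.6   58.4   19.4   89.8]
(362, 170) [ 606.  -230.1   59.8   19.8   61.3]
(353, 114) [ 742.8 -207.1   24.8   85.9   85.5]
(122, 17) [971.  363.1  32.5  23.   24.6]
scene
(210, 184) [ 407.5 -280.2   84.9   30.2   34.5]
go [ 0.045  -0.1937  0.1794] [0.    0.    0.507] tcp [650.9 -34.3 249.4] [-3.142  0.    -3.141]
```

View pics/w10b.png

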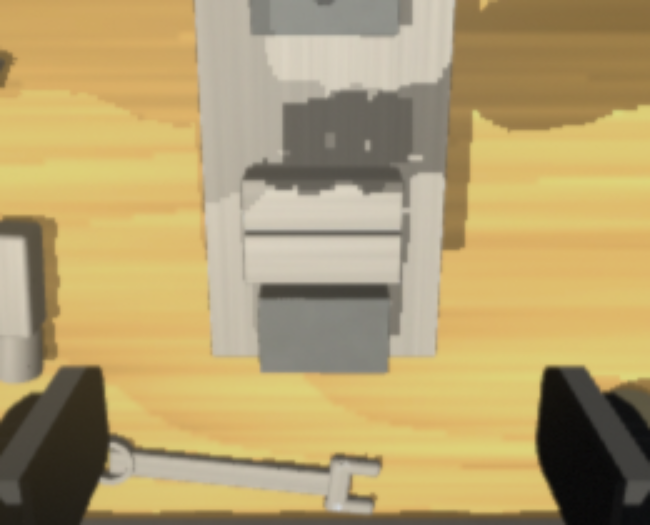

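w10b: two bars lie parallel on the bed, in front of the fixed jaw, with a small gap between them. Third bar: (606,-228.3).

send_rows(targets=[0.045, -0.194, 0, 0, 0, 0.505, 1, 0.045, -0.194, 0, 0, 0, 0.505, 1, 0.045, -0.194, 0, 0, 0, 0.505, 1, 0.045, -0.194, 0, 0, 0, 0.505, 1, 0.045, -0.194, 0.02, 0, 0, 0.505, 1, 0.045, -0.194, 0.06, 0, 0, 0.505, 1, 0.045, -0.194, 0.1, 0, 0, 0.505, 1, 0.045, -0.194, 0.14, 0, 0, 0.505, 1, 0.045, -0.194, 0.175, 0, 0, 0.505, 1, 0.045, -0.194, 0.175, 0, 0, 0.505, 1, 0.045, -0.194, 0.175, 0, 0, 0.505, 1, 0.045, -0.194, 0.175, 0, 0, 0.505, 1])

```text
clock: 29.58
eef_pos: [606.8, -228.4, 75.4]
tcp_rot: [3.142, 0.0, 2.637]
contact_force: [0.4, -0.2, 0.2]
opening: 1.004
grasp_force: 0.0
```

send_rows(targets=[0, 0, 0, 0, 0, 0, 1, 0, 0, 0, 0, 0, 0, 1])

```text
clock: 29.75
eef_pos: [607.7, -228.8, 76.9]
tcp_rot: [3.141, 0.004, 2.637]
contact_force: [-0.1, -0.4, 0.3]
opening: 1.001
grasp_force: 0.0
```

```bash
python3 wb.py; python3 -c "
from h import *
go(606,-228,1,2.637)"
```

```text
(112, 296) [ 594.1 -368.4   58.7   19.1   88.2]
(280, 226) [ 606.  -227.5   58.8   18.3   61. ]
[ 607.5 -228.7   76.7] [3.141e+00 3.000e-03 2.637e+00]
go [ 0.0019 -0.0001  0.0757] [ 0.     0.003 -0.   ] tcp [ 607.5 -228.7   76.7] [3.141e+00 3.000e-03 2.637e+00]
```

send_rows(targets=[0.002, 0, 0.03, 0, 0, 0, 1, 0.002, 0, 0.06, 0, 0, 0, 1, 0.002, 0, 0.0755, 0, 0, 0, 1, 0.002, 0, 0.0755, 0, 0, 0, 1, 0.002, 0, 0.0755, 0, 0, 0, 1, 0.002, 0, 0.0755, 0, 0, 0, 0.3, 0.002, 0, 0.0755, 0, 0, 0, 0.2, 0.002, 0, 0.0755, 0, 0, 0, 0.1, 0.002, 0, 0.0755, 0, 0, 0, 0.1])

```text
clock: 30.55
eef_pos: [605.9, -227.9, 1.3]
tcp_rot: [3.141, 0.003, 2.637]
contact_force: [-0.5, 0.7, 6.3]
opening: 0.688
grasp_force: 64.4
```

send_rows(targets=[0, 0, -0.02, 0, 0, 0, 0.1, 0, 0, -0.06, 0, 0, 0, 0.1, 0, 0, -0.1, 0, 0, 0, 0.1, 0, 0, -0.14, 0, 0, 0, 0.1, 0, 0, -0.18, 0, 0, 0, 0.1, 0, 0, -0.19, 0, 0, 0, 0.1, 0, 0, -0.19, 0, 0, 0, 0.1, 0, 0, -0.19, 0, 0, 0, 0.1])

```text
clock: 31.22
eef_pos: [604.3, -227.3, 189.4]
tcp_rot: [3.141, 0.001, 2.637]
contact_force: [-1.2, -0.2, -2.4]
opening: 0.681
grasp_force: 66.0
```

```bash
python3 -c "
from h import *
go(628.5,-34,180,-3.1416)"
```

```text
go [0.0724 0.1809 0.0093] [-0.     0.001 -0.505] tcp [ 604.3 -227.3  189.4] [3.141e+00 1.000e-03 2.637e+00]
```

send_rows(targets=[0.0725, 0.181, 0, 0, 0, -0.505, 0.1, 0.0725, 0.181, 0, 0, 0, -0.505, 0.1, 0.0725, 0.181, 0, 0, 0, -0.505, 0.1, 0.0725, 0.181, 0, 0, 0, -0.505, 0.1, 0.0725, 0.181, 0, 0, 0, -0.505, 0.1, 0.0725, 0.181, 0.02, 0, 0, -0.505, 0.1, 0.0725, 0.181, 0.05, 0, 0, -0.505, 0.1, 0.0725, 0.181, 0.07, 0, 0, -0.505, 0.1, 0.0725, 0.181, 0.07, 0, 0, -0.505, 0.1, 0.0725, 0.181, 0.07, 0, 0, -0.505, 0.1, 0.0725, 0.181, 0.07, 0, 0, -0.505, 0.1])

```text
clock: 32.13
eef_pos: [628.4, -34.0, 118.7]
tcp_rot: [3.142, -0.001, 3.142]
contact_force: [0.7, -0.6, -0.7]
opening: 0.683
grasp_force: 65.9
```

```bash
python3 -c "
from h import *
go(628.5,-34,106,-3.1416)"
```

```text
go [-0.0001 -0.      0.0127] [ 0.    -0.001 -0.   ] tcp [628.4 -34.  118.7] [ 3.142e+00 -1.000e-03  3.142e+00]
```

send_rows(targets=[0, 0, 0.006, 0, 0, 0, 0.1, 0, 0, 0.0125, 0, 0, 0, 0.1, 0, 0, 0.0125, 0, 0, 0, 0.1, 0, 0, 0.0125, 0, 0, 0, 0.1, 0, 0, 0.0125, 0, 0, 0, 0.6, 0, 0, 0.0125, 0, 0, 0, 1, 0, 0, 0.0125, 0, 0, 0, 1, 0, 0, -0.02, 0, 0, 0, 1, 0, 0, -0.06, 0, 0, 0, 1, 0, 0, -0.1, 0, 0, 0, 1, 0, 0, -0.13, 0, 0, 0, 1, 0, 0, -0.13, 0, 0, 0, 1])

```text
clock: 33.13
eef_pos: [632.0, -34.0, 256.6]
tcp_rot: [-3.141, 0.011, -3.141]
contact_force: [1.8, -0.2, 0.4]
opening: 0.998
grasp_force: 0.0
```

```bash
python3 bars.py | grep -E "wrist|top|scene|59.\.|60.\."; python3 -c "
from h import *
go(594.2,-369.5,75,3.108)"
```

```text
wrist
(16, 144) [ 594.4 -359.7   41.6   19.1   87.7]
top
(420, 176) [ 594.4 -371.6   58.4   19.4   89.8]
(24, 18) [959.9 598.   35.4  50.7   1.8]
scene
(135, 212) [ 591.2 -377.1   61.9   24.6   86.3]
go [ 0.0343 -0.3357  0.174 ] [-0.     0.     0.034] tcp [628.3 -33.8 249. ] [-3.142  0.    -3.141]
```

send_rows(targets=[0.034, -0.335, 0, 0, 0, 0.032, 1, 0.034, -0.335, 0, 0, 0, 0.032, 1, 0.034, -0.335, 0, 0, 0, 0.032, 1, 0.034, -0.335, 0, 0, 0, 0.032, 1, 0.034, -0.335, 0, 0, 0, 0.032, 1, 0.034, -0.335, 0, 0, 0, 0.032, 1, 0.034, -0.335, 0.03, 0, 0, 0.032, 1, 0.034, -0.335, 0.07, 0, 0, 0.032, 1, 0.034, -0.335, 0.11, 0, 0, 0.032, 1, 0.034, -0.335, 0.15, 0, 0, 0.032, 1, 0.034, -0.335, 0.175, 0, 0, 0.032, 1, 0.034, -0.335, 0.175, 0, 0, 0.032, 1])

```text
clock: 34.28
eef_pos: [588.8, -366.3, 64.3]
tcp_rot: [3.135, -0.012, 3.109]
contact_force: [-2.6, 1.5, -1.3]
opening: 0.996
grasp_force: 0.0
```

send_rows(targets=[0, 0, 0, 0, 0, 0, 1, 0, 0, 0, 0, 0, 0, 1, 0, 0, 0, 0, 0, 0, 1])

```text
clock: 34.53
eef_pos: [596.2, -369.3, 76.5]
tcp_rot: [-3.14, 0.003, 3.11]
contact_force: [0.5, 0.4, 0.5]
opening: 0.997
grasp_force: 0.0
```

```bash
python3 wb.py; python3 -c "
from h import *
go(594.3,-369,1,3.11)"
```

```text
(278, 232) [ 598.5 -370.5   58.1   10.    88.2]
[ 596.3 -369.4   76.9] [-3.14   0.004  3.11 ]
go [0.0023 0.0005 0.0759] [-0.002  0.004  0.   ] tcp [ 596.3 -369.4   76.9] [-3.14   0.004  3.11 ]
```

send_rows(targets=[0.002, 0, 0.03, 0, 0, 0, 1, 0.002, 0, 0.06, 0, 0, 0, 1, 0.002, 0, 0.0755, 0, 0, 0, 1, 0.002, 0, 0.0755, 0, 0, 0, 1, 0.002, 0, 0.0755, 0, 0, 0, 1, 0.002, 0, 0.0755, 0, 0, 0, 0.3, 0.002, 0, 0.0755, 0, 0, 0, 0.2, 0.002, 0, 0.0755, 0, 0, 0, 0.1, 0.002, 0, 0.0755, 0, 0, 0, 0.1])

```text
clock: 35.33
eef_pos: [594.0, -369.6, 0.9]
tcp_rot: [-3.14, 0.003, 3.11]
contact_force: [-0.7, 0.2, 6.2]
opening: 0.68
grasp_force: 65.1
```

send_rows(targets=[0, 0, -0.02, 0, 0, 0, 0.1, 0, 0, -0.06, 0, 0, 0, 0.1, 0, 0, -0.1, 0, 0, 0, 0.1, 0, 0, -0.14, 0, 0, 0, 0.1, 0, 0, -0.18, 0, 0, 0, 0.1, 0, 0, -0.19, 0, 0, 0, 0.1, 0, 0, -0.19, 0, 0, 0, 0.1, 0, 0, -0.19, 0, 0, 0, 0.1])

```text
clock: 36.0
eef_pos: [592.5, -368.8, 188.9]
tcp_rot: [-3.141, 0.001, 3.11]
contact_force: [0.3, -0.4, -2.2]
opening: 0.682
grasp_force: 65.5
```

```bash
python3 -c "
from h import *
go(606,-34,180,-3.1416)"
```

```text
go [-0.0028  0.3351  0.0087] [-0.001  0.001 -0.032] tcp [ 592.5 -368.8  188.9] [-3.141e+00  1.000e-03  3.110e+00]
```

send_rows(targets=[-0.0025, 0.335, 0, 0, 0, -0.032, 0.1, -0.0025, 0.335, 0, 0, 0, -0.032, 0.1, -0.0025, 0.335, 0, 0, 0, -0.032, 0.1, -0.0025, 0.335, 0, 0, 0, -0.032, 0.1, -0.0025, 0.335, 0, 0, 0, -0.032, 0.1, -0.0025, 0.335, 0, 0, 0, -0.032, 0.1, -0.0025, 0.335, 0, 0, 0, -0.032, 0.1, -0.0025, 0.335, 0, 0, 0, -0.032, 0.1, -0.0025, 0.335, 0, 0, 0, -0.032, 0.1, -0.0025, 0.335, 0, 0, 0, -0.032, 0.1, -0.0025, 0.335, 0.02, 0, 0, -0.032, 0.1, -0.0025, 0.335, 0.035, 0, 0, -0.032, 0.1])

```text
clock: 37.0
eef_pos: [604.9, -34.8, 151.4]
tcp_rot: [-3.141, -0.002, -3.141]
contact_force: [-0.8, -0.4, -2.4]
opening: 0.684
grasp_force: 65.7
```

send_rows(targets=[0, 0, 0.02, 0, 0, 0, 0.1, 0, 0, 0.034, 0, 0, 0, 0.1, 0, 0, 0.034, 0, 0, 0, 0.1, 0, 0, 0.034, 0, 0, 0, 0.1, 0, 0, 0.034, 0, 0, 0, 0.1])

```text
clock: 37.42
eef_pos: [605.7, -34.9, 119.4]
tcp_rot: [-3.141, -0.001, 3.141]
contact_force: [-0.3, -0.3, -1.8]
opening: 0.678
grasp_force: 65.6
```

```bash
python3 -c "
from h import *
go(606,-34,106,-3.1416)"
```

```text
go [-0.0003  0.0009  0.0134] [-0.    -0.001 -0.001] tcp [605.7 -34.9 119.4] [-3.141e+00 -1.000e-03  3.141e+00]
```

send_rows(targets=[0, 0.001, 0.006, 0, 0, 0, 0.1, 0, 0.001, 0.0135, 0, 0, 0, 0.1, 0, 0.001, 0.0135, 0, 0, 0, 0.1, 0, 0.001, 0.0135, 0, 0, 0, 0.1, 0, 0.001, 0.0135, 0, 0, 0, 0.6, 0, 0.001, 0.0135, 0, 0, 0, 1, 0, 0.001, 0.0135, 0, 0, 0, 1, 0, 0.001, -0.02, 0, 0, 0, 1, 0, 0.001, -0.06, 0, 0, 0, 1, 0, 0.001, -0.1, 0, 0, 0, 1, 0, 0.001, -0.13, 0, 0, 0, 1, 0, 0.001, -0.13, 0, 0, 0, 1])

```text
clock: 38.42
eef_pos: [609.2, -33.2, 256.8]
tcp_rot: [-3.141, 0.011, -3.141]
contact_force: [1.0, -0.7, 0.0]
opening: 0.999
grasp_force: 0.0
```

```bash
python3 -c "
from h import *
f=grab('wrist','w11.png');cv2.imwrite('pics/w11b.png',cv2.resize(f['color'][60:330,60:430],None,fx=2.1,fy=2.1))
go(457,-35,190,-3.1416)"
```

```text
go [ 0.1513 -0.0018  0.0624] [-0.     0.007  0.   ] tcp [607.9 -33.1 253.5] [-3.141  0.007 -3.141]
```

View pics/w11b.png

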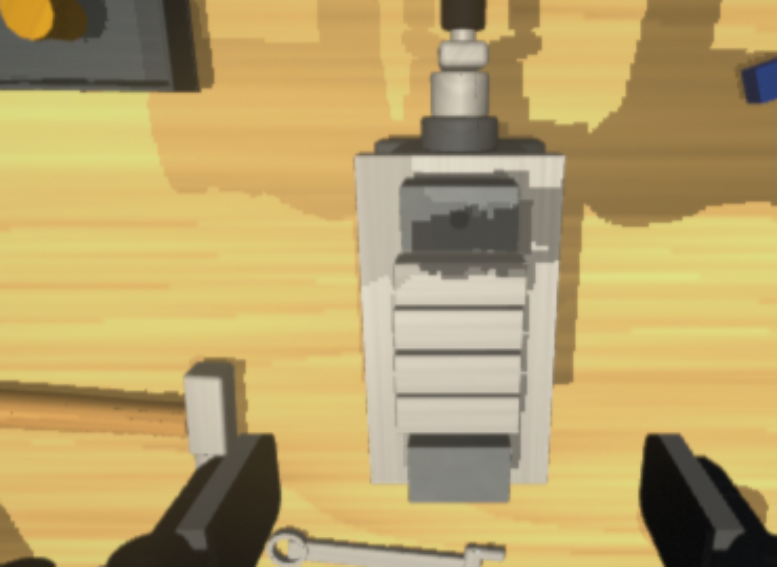

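w11b: all four bars lie in one row between the jaws, parallel and about centred; the moving jaw is still open behind them. That was my 15th picture, one over the limit of 14, so no more viewing. Back to the crank.

send_rows(targets=[0.1505, -0.002, 0, 0, 0, 0, 0.2, 0.1505, -0.002, 0, 0, 0, 0, 0.2, 0.1505, -0.002, 0, 0, 0, 0, 0.2, 0.1505, -0.002, 0, 0, 0, 0, 0.2, 0.1505, -0.002, 0.03, 0, 0, 0, 0.2, 0.1505, -0.002, 0.06, 0, 0, 0, 0.2, 0.1505, -0.002, 0.06, 0, 0, 0, 0.2, 0.1505, -0.002, 0.06, 0, 0, 0, 0.2, 0.1505, -0.002, 0.06, 0, 0, 0, 0.2])

```text
clock: 39.22
eef_pos: [455.6, -35.1, 189.9]
tcp_rot: [3.142, -0.0, -3.141]
contact_force: [0.4, 0.3, 0.1]
opening: 0.596
grasp_force: 0.0
```

```bash
python3 -c "
from h import *
f=grab('wrist');h=cv2.cvtColor(f['color'],cv2.COLOR_BGR2HSV);m=cv2.inRange(h,(0,0,0),(180,255,70));m[:,:240]=0;m[:,320:]=0;m[:150]=0;m[330:]=0
for k in cv2.findContours(m,0,1)[0]:
  if cv2.contourArea(k)>150: print(cv2.boundingRect(k))
print(proj(f,(433,-34.5,125)),proj(f,(501,-34.5,125)))
go(457,-34.7,107,-3.1416)"
```

```text
(241, 262, 29, 43)
(271, 199, 49, 107)
[279.63551945 195.81842488] [279.57041461 279.28703165]
go [-0.0008  0.0004  0.0834] [-0.     0.001  0.   ] tcp [456.1 -35.1 190.4] [-3.142e+00  1.000e-03 -3.141e+00]
```

send_rows(targets=[0, 0, 0.03, 0, 0, 0, 0.2, 0, 0, 0.06, 0, 0, 0, 0.2, 0, 0, 0.083, 0, 0, 0, 0.2, 0, 0, 0.083, 0, 0, 0, 0.2, 0, 0, 0.083, 0, 0, 0, 0.2, 0, 0, 0.083, 0, 0, 0, -0.5, 0, 0, 0.083, 0, 0, 0, -1, 0, 0, 0.083, 0, 0, 0, -1, 0, 0, 0.083, 0, 0, 0, -1], grip_force=40)

```text
clock: 40.02
eef_pos: [456.5, -35.1, 107.9]
tcp_rot: [-3.142, 0.003, -3.142]
contact_force: [-0.3, 1.4, 7.8]
opening: 0.196
grasp_force: 39.0
```

send_rows(targets=[0, -0.0225, 0.006, 0, 0, 0, -1, 0, -0.039, 0.0225, 0, 0, 0, -1, 0, -0.045, 0.045, 0, 0, 0, -1, 0, -0.039, 0.0675, 0, 0, 0, -1, 0, -0.0225, 0.084, 0, 0, 0, -1, 0, 0, 0.09, 0, 0, 0, -1, 0, 0.0225, 0.084, 0, 0, 0, -1, 0, 0.039, 0.0675, 0, 0, 0, -1, 0, 0.045, 0.045, 0, 0, 0, -1, 0, 0.039, 0.0225, 0, 0, 0, -1, 0, 0.0225, 0.006, 0, 0, 0, -1, 0, 0, 0, 0, 0, 0, -1])

```text
clock: 41.02
eef_pos: [456.7, -34.4, 108.9]
tcp_rot: [3.141, 0.004, -3.139]
contact_force: [13.5, 3.6, -25.9]
opening: 0.194
grasp_force: 39.5
```

send_rows(targets=[0, -0.0117, 0.0015, 0, 0, 0, -1, 0, -0.0225, 0.006, 0, 0, 0, -1, 0, -0.0318, 0.0132, 0, 0, 0, -1, 0, -0.039, 0.0225, 0, 0, 0, -1, 0, -0.0435, 0.0334, 0, 0, 0, -1, 0, -0.045, 0.045, 0, 0, 0, -1, 0, -0.045, 0.045, 0, 0, 0, -1, 0, -0.045, 0.045, 0, 0, 0, -1])

```text
clock: 41.68
eef_pos: [456.6, -79.0, 61.6]
tcp_rot: [3.14, 0.002, 3.14]
contact_force: [5.0, 11.9, -2.6]
opening: 0.196
grasp_force: 42.9
```

send_rows(targets=[0, 0.0007, 0.0078, 0, 0, 0, -1, 0, 0.0027, 0.0154, 0, 0, 0, -1, 0, 0.0027, 0.0154, 0, 0, 0, -1, 0, 0.0027, 0.0154, 0, 0, 0, -1])

```text
clock: 42.02
eef_pos: [456.7, -76.0, 46.7]
tcp_rot: [3.14, 0.003, 3.141]
contact_force: [3.6, 14.6, 3.5]
opening: 0.195
grasp_force: 43.6
```

send_rows(targets=[0, 0.0033, 0.0071, 0, 0, 0, -1, 0, 0.0033, 0.0071, 0, 0, 0, -1, 0, 0.0033, 0.0071, 0, 0, 0, -1])

```text
clock: 42.27
eef_pos: [456.8, -72.8, 39.9]
tcp_rot: [3.14, 0.003, 3.141]
contact_force: [2.1, 13.6, 6.6]
opening: 0.194
grasp_force: 43.9
```

send_rows(targets=[0, 0.0045, 0.0064, 0, 0, 0, -1, 0, 0.0045, 0.0064, 0, 0, 0, -1, 0, 0.0045, 0.0064, 0, 0, 0, -1])

```text
clock: 42.52
eef_pos: [456.8, -68.4, 33.8]
tcp_rot: [3.14, 0.003, 3.141]
contact_force: [0.5, 12.6, 10.0]
opening: 0.195
grasp_force: 44.3
```

send_rows(targets=[0, 0.0056, 0.0056, 0, 0, 0, -1, 0, 0.0056, 0.0056, 0, 0, 0, -1, 0, 0.0056, 0.0056, 0, 0, 0, -1])

```text
clock: 42.77
eef_pos: [456.9, -63.1, 28.3]
tcp_rot: [3.141, 0.003, 3.141]
contact_force: [-0.0, 9.7, 12.6]
opening: 0.194
grasp_force: 44.5
```

send_rows(targets=[0, 0.0064, 0.0045, 0, 0, 0, -1, 0, 0.0064, 0.0045, 0, 0, 0, -1, 0, 0.0064, 0.0045, 0, 0, 0, -1])

```text
clock: 43.02
eef_pos: [456.9, -57.0, 24.0]
tcp_rot: [3.141, 0.003, -3.142]
contact_force: [-0.4, 7.0, 15.0]
opening: 0.191
grasp_force: 44.6
```

send_rows(targets=[0, 0.0071, 0.0033, 0, 0, 0, -1, 0, 0.0071, 0.0033, 0, 0, 0, -1, 0, 0.0071, 0.0033, 0, 0, 0, -1])

```text
clock: 43.27
eef_pos: [456.9, -50.3, 20.7]
tcp_rot: [-3.141, 0.003, -3.141]
contact_force: [-1.3, 2.6, 14.5]
opening: 0.196
grasp_force: 44.5
```

```bash
python3 -c "
from h import *
s=r.sense();print(s['eef_pos'],s['contact_force'])
t=grab('top');c=t['color']
for z,(x,y) in((133,(685,-35)),(125,(645,-35)),(133,(604,-35))): print(proj(t,(x,y,z)).round(1))
print(cv2.cvtColor(c,cv2.COLOR_BGR2GRAY)[120:175,283])
print('occl?',cv2.cvtColor(c,cv2.COLOR_BGR2GRAY)[120:175,278])"
```

```text
[456.90212929 -50.28837269  20.6852544 ] [-1.29187581  2.56196974 14.53688843]
[282.9 124.4]
[282.4 143. ]
[282.1 160.7]
[ 82  82  82  82  76  80 121 124 127 127 127 129 129 118 103 122 125 127
 127 128 129 129 117 101 122 126 128 128 128 130 130 112  57  52  88 125
 129 129 128 119  94  87  86  84  74  61  60  65  77  86  87  85  73  43
  50]
occl? [ 80  81  80  75  61  78 118 124 126 126 127 128 128 117 100 121 126 128
 128 128 129 129 120 104 123 127 128 129 128 130 129 113  57  54  89 125
 128 129 128 120  96  86  86  86  86  86  86  86  85  85  85  79  59  42
  54]
```

```bash
python3 -c "
from h import *
t=grab('top');g=cv2.cvtColor(t['color'],cv2.COLOR_BGR2GRAY)
print('cols',list(range(262,304,2)))
for r_ in range(132,172): print(r_,g[r_,262:304:2])
f=grab('scene');G=cv2.cvtColor(f['color'],cv2.COLOR_BGR2GRAY)
for y in(-30,-15): 
  print([int(G[int(round(v)),int(round(u))]) for u,v in [proj(f,(x,y,125)) for x in range(686,596,-2)]])
"
```

```text
cols [262, 264, 266, 268, 270, 272, 274, 276, 278, 280, 282, 284, 286, 288, 290, 292, 294, 296, 298, 300, 302]
132 [109 124 121  78 111 129 128 128 128 128 127 128 128 128 129 129 130 117
 117 124 125]
133 [109 124 120  77 107 123 117 117 117 114 117 120 121 121 120 125 129 118
 119 125 125]
134 [108 124 121  80 107 110  99  99  99  92  98 106 108 109 107 120 129 117
 118 125 125]
135 [109 123 122  83 122 122 121 121 121 120 120 121 122 123 124 125 126 108
 118 125 126]
136 [109 124 121  81 125 126 126 126 126 126 126 125 126 126 126 126 126 108
 120 125 127]
137 [110 125 122  76 126 128 127 128 128 128 128 127 128 127 127 128 128 114
 124 125 126]
138 [110 125 122  76 127 128 127 127 128 127 128 127 128 128 128 128 128 114
 124 126 127]
139 [109 124 122  75 127 128 127 128 128 128 128 127 128 128 128 129 128 114
 125 126 127]
140 [108 125 122  77 127 129 129 129 129 129 129 129 129 129 130 129 129 114
 125 126 127]
141 [107 124 122  78 127 129 129 129 129 129 129 129 129 129 130 130 129 114
 125 127 127]
142 [107 126 123  80 120 121 121 123 120 117 118 118 115 116 120 121 121 111
 1
[... 2379 characters left out ...]
69 [126 128 128 101  79  86  86  85  85  87  85  86  87  87  87  88 106 123
 130 129 128]
170 [127 128 128 101  80  86  85  84  85  86  87  87  87  87  86  88 106 124
 129 129 129]
171 [126 128 128 100  79  77  78  78  79  81  83  87  87  89  87  87 106 128
 129 129 129]
[126, 126, 136, 164, 164, 185, 190, 190, 187, 185, 180, 184, 188, 189, 189, 189, 190, 186, 186, 177, 180, 180, 188, 188, 190, 189, 189, 185, 182, 158, 108, 98, 84, 83, 82, 82, 82, 83, 83, 82, 82, 88, 106, 109, 124]
[101, 121, 155, 170, 183, 189, 189, 186, 177, 177, 179, 179, 187, 188, 189, 189, 189, 189, 186, 181, 181, 185, 185, 189, 189, 189, 188, 182, 176, 147, 132, 99, 84, 84, 81, 81, 82, 82, 82, 82, 82, 89, 89, 102, 116]
```

Top-view rows 155–159 show bare bed in front of the moving jaw, so only three bars remain in the row. One has been knocked out. Finding it.

```bash
python3 bars.py
```

```text
wrist
top
(314, 260) [ 386.3 -118.7   44.5   20.1   64.7]
(377, 245) [ 425.9 -268.1   23.8   24.1    1.2]
(353, 114) [ 742.9 -207.2   24.7   85.9   85.9]
(56, 22) [952.2 520.5  20.2  50.6   1.8]
(24, 18) [959.9 599.1  35.4  57.8   1.8]
(333, 13) [ 996.4 -156.7   55.6   35.3   83.4]
(92, 6) [995.6 436.   34.2  79.8  20.5]
scene
(20, 345) [ 964.5 -284.6   70.7   15.    74.9]
(144, 272) [ 736.5 -213.7   29.4   93.2   88.5]
(263, 131) [  43.6 -324.3  277.4   66.2   40.4]
(267, 99) [-186.6 -447.1  115.1   72.4   84.4]
(380, 49) [-1088.3  -242.2   417.3    62.      9.2]
```

send_rows(targets=[0, 0, 0, 0, 0, 0, 0, 0, 0, 0, 0, 0, 0, 0.2, 0, 0, 0, 0, 0, 0, 0.2, 0, 0, -0.04, 0, 0, 0, 0.2, 0, 0, -0.08, 0, 0, 0, 0.2, 0, 0, -0.12, 0, 0, 0, 0.2, 0, 0, -0.16, 0, 0, 0, 0.6, 0, 0, -0.2, 0, 0, 0, 1, 0, 0, -0.24, 0, 0, 0, 1, 0, 0, -0.28, 0, 0, 0, 1, 0, 0, -0.28, 0, 0, 0, 1, 0, 0, -0.28, 0, 0, 0, 1])

```text
clock: 44.57
eef_pos: [456.3, -50.6, 301.5]
tcp_rot: [-3.141, 0.005, -3.141]
contact_force: [0.5, -0.7, -0.2]
opening: 1.001
grasp_force: 0.0
```

```bash
python3 bars.py
```

```text
wrist
(189, 333) [ 743.4 -205.2   24.    85.9   85. ]
top
(222, 399) [63.2 89.4 23.8 45.3 64.4]
(377, 245) [ 425.9 -268.1   23.5   23.9   45.6]
(298, 168) [605.7 -77.2  21.9  21.7   1.1]
(353, 114) [ 742.9 -207.5   24.1   85.7   85.4]
(207, 64) [858.4 150.5  56.   57.5  47.6]
scene
(144, 272) [ 735.1 -213.7   29.1   90.4   88.2]
(376, 49) [-1040.5  -242.5   324.6    60.3    12.4]
```

```bash
python3 -c "
from h import *
t=grab('top');g=cv2.cvtColor(t['color'],cv2.COLOR_BGR2GRAY)
print('top',list(range(284,324,2)))
for r_ in range(148,168): print(r_,g[r_,284:324:2])
f=grab('wrist');h=cv2.cvtColor(f['color'],cv2.COLOR_BGR2HSV);G=h[...,2];S=h[...,1]
for n,p in(('b4c',(615,-76,125)),('L',(615,-46,125)),('R',(615,-106,125)),('jaw',(606,-35,133)),('bedR',(551,-83,105)),('b3',(625,-35,125))):print(n,proj(f,p).round(1))
u,v=proj(f,(615,-76,125)).astype(int)
print('wr',u-46,'..');
for r_ in range(v-24,v+24,2): print(r_,' '.join('%3d%s'%(G[r_,c],'*' if S[r_,c]>70 else ' ') for c in range(u-46,u+62,4)))
"
```

```text
top [284, 286, 288, 290, 292, 294, 296, 298, 300, 302, 304, 306, 308, 310, 312, 314, 316, 318, 320, 322]
148 [121 121 122 122 122 120 101 118 120 122 108  94  94 104 108 108 109 108
 105 105]
149 [122 122 122 122 123 122 101 119 120 121 106  91  92 102 106 106 106 106
 105 105]
150 [122 122 122 122 123 121 100 120 121 122 108  95  95 106 108 107 108 108
 107 107]
151 [105 105 109 112 113 112 101 120 120 121 108  96  98 109 110 109 109 109
 110 110]
152 [ 54  56  72  97  99  99 105 119 118 115 105  96 100 109 110 109 110 110
 110 111]
153 [ 49  46  73 115 117 118 119 118 114 106 104 102 107 111 109 106 110 109
 110 109]
154 [ 81  61  82 120 120 120 120 119 119 118 118 119 120 115 111 101 109 110
 110 110]
155 [115  75  93 121 121 121 122 121 122 121 121 122 121 121 119 118 107 110
 109 108]
156 [119  75 105 122 122 121 122 122 122 122 122 122 122 122 122 121 108 113
 111 108]
157 [119  75 106 121 121 122 122 122 123 122 122 122 122 122 123 121 108 112
 111 110]
158 [118  75 105 122 122 123 123 123 123 122 122 123 122 123 123 123 110 110
 110 110]
159 [113  76 101 116 119 123 123 124 1
[... 3493 characters left out ...]
  199 
328 229* 229* 229* 229* 229* 229* 229* 229* 229* 229* 230* 208  202  205  181  206  206  206  207  208  207  207  207  208  207  207  203 
330 228* 229* 229* 229* 229* 229* 229* 229* 229* 229* 229* 211  203  205  181  208  208  208  208  208  208  208  208  208  208  208  206 
332 229* 229* 229* 229* 229* 229* 229* 229* 229* 229* 229* 213  202  205  180  203  203  203  204  204  203  203  203  203  201  201  201 
334 229* 229* 229* 229* 229* 229* 230* 229* 229* 229* 229* 215  201  204  175  191  190  190  191  191  191  190  189  189  189  189  161 
336 229* 229* 229* 229* 229* 229* 229* 230* 229* 230* 230* 213  202  204  172  210  208  208  208  208  208  208  208  208  208  209  156
```

The top picture's numbers show bar 4 knocked about 42 mm to -y, still lying on the bed (columns 288–315, rows 153–162, tilted about 5°) and overhanging its edge. I'll open the vise again, re-grip the bar by its ends and set it back.

send_rows(targets=[0, 0, 0.04, 0, 0, 0, 0.2, 0, 0, 0.08, 0, 0, 0, 0.2, 0, 0, 0.12, 0, 0, 0, 0.2, 0, 0, 0.16, 0, 0, 0, 0.2, 0, 0, 0.2, 0, 0, 0, 0.2, 0, 0, 0.24, 0, 0, 0, 0.2, 0, 0, 0.278, 0, 0, 0, 0.2, 0, 0, 0.28, 0, 0, 0, 0.2, 0, 0, 0.28, 0, 0, 0, 0.2, 0, 0, 0.28, 0, 0, 0, -1, 0, 0, 0.28, 0, 0, 0, -1, 0, 0, 0.28, 0, 0, 0, -1])

```text
clock: 45.82
eef_pos: [454.8, -51.3, 21.3]
tcp_rot: [-3.14, -0.0, -3.141]
contact_force: [-5.3, -8.6, -1.2]
opening: 0.191
grasp_force: 39.8
```

send_rows(targets=[0, 0, 0, 0, 0, 0, -1, 0, 0, 0, 0, 0, 0, -1, 0, -0.0191, -0.0134, 0, 0, 0, -1, 0, -0.0289, -0.0345, 0, 0, 0, -1, 0, -0.0269, -0.0577, 0, 0, 0, -1, 0, -0.0135, -0.0768, 0, 0, 0, -1, 0, 0, -0.0846, 0, 0, 0, -1, 0, 0.0154, -0.0873, 0, 0, 0, -1, 0, 0.0154, -0.0873, 0, 0, 0, -1])

```text
clock: 46.57
eef_pos: [454.7, -33.3, 108.7]
tcp_rot: [3.141, 0.002, -3.141]
contact_force: [-3.0, 2.5, -7.8]
opening: 0.192
grasp_force: 41.9
```

Now the full turn open, then release and lift.

send_rows(targets=[0, 0.0225, 0.006, 0, 0, 0, -1, 0, 0.039, 0.0225, 0, 0, 0, -1, 0, 0.045, 0.045, 0, 0, 0, -1, 0, 0.039, 0.0675, 0, 0, 0, -1, 0, 0.0225, 0.084, 0, 0, 0, -1, 0, 0, 0.09, 0, 0, 0, -1, 0, -0.0225, 0.084, 0, 0, 0, -1, 0, -0.039, 0.0675, 0, 0, 0, -1, 0, -0.045, 0.045, 0, 0, 0, -1, 0, -0.039, 0.0225, 0, 0, 0, -1, 0, -0.0225, 0.006, 0, 0, 0, -1, 0, 0, 0, 0, 0, 0, -1])

```text
clock: 47.57
eef_pos: [454.8, -35.4, 109.4]
tcp_rot: [3.141, 0.001, 3.14]
contact_force: [4.8, -2.9, -23.6]
opening: 0.194
grasp_force: 40.8
```

send_rows(targets=[0, 0, 0, 0, 0, 0, 0, 0, 0, 0, 0, 0, 0, 0.2, 0, 0, 0, 0, 0, 0, 0.2, 0, 0, -0.04, 0, 0, 0, 0.2, 0, 0, -0.08, 0, 0, 0, 0.2, 0, 0, -0.12, 0, 0, 0, 0.2, -0.03, -0.01, -0.15, 0, 0, 0, 1, -0.07, -0.02, -0.15, 0, 0, 0, 1, -0.1, -0.03, -0.15, 0, 0, 0, 1, -0.12, -0.04, -0.15, 0, 0, 0, 1, -0.12, -0.04, -0.15, 0, 0, 0, 1, -0.12, -0.04, -0.15, 0, 0, 0, 1])

```text
clock: 48.57
eef_pos: [575.6, -76.5, 256.2]
tcp_rot: [-3.141, -0.0, 3.14]
contact_force: [-1.4, 0.7, 0.2]
opening: 1.001
grasp_force: 0.0
```

```bash
cat > b4.py <<'E'
from h import *
f=grab('wrist');h=cv2.cvtColor(f['color'],cv2.COLOR_BGR2HSV)
for n,p in(('b4c',(615,-76,125)),('L',(615,-46,125)),('R',(615,-106,125)),('jaw',(589,-35,133)),('b3',(625,-64,125))):print(n,proj(f,p).round(1))
# outside the bed the bar's top is seen against the wood: unsaturated there
u0,v0=proj(f,(615,-76,125)).astype(int)
G=h[...,2]
for r_ in range(v0-34,v0+34,2): print(r_,' '.join('%3d%s'%(G[r_,c],'*' if h[r_,c,1]>70 else ' ') for c in range(u0-60,u0+100,6)))
print('cols',list(range(u0-60,u0+100,6)))
t=grab('top');g=cv2.cvtColor(t['color'],cv2.COLOR_BGR2GRAY)
for r_ in range(148,172): print(r_,g[r_,270:322:2])
E
python3 b4.py
```

```text
b4c [279.3 237.9]
L [309.6 237.8]
R [248.9 237.9]
jaw [323.1 215.7]
b3 [291.3 247.1]
203 231* 231* 230* 231* 230* 230* 230* 223* 220* 188* 221  222  220   98  149  149  149  106   96   96   96   96  110  214  213  229* 230*
205 231* 231* 231* 231* 231* 231* 231* 221* 218* 187* 221  222  221   94  151  149  149  145  106  101   95   96  120  215  213  229* 229*
207 231* 230* 231* 230* 230* 230* 230* 226* 225* 194* 221  222  223  100  150  149  148  148  141  142   96   96  130  214  213  229* 230*
209 230* 231* 230* 231* 230* 230* 230* 227* 226* 195* 221  222  223  120  149  148  147  148  146  147  100   96  131  214  215  229* 230*
211 231* 231* 231* 231* 231* 231* 231* 222* 220* 187* 221  222  222  144  148  148  147  147  146  146  142  134  147  214  215  230* 230*
213 231* 231* 231* 231* 231* 231* 231* 220* 217* 182* 221  222  222  170  148  148  147  147  146  145  145  145  176  214  214  230* 230*
215 231* 231* 231* 231* 231* 231* 230* 223* 221* 186* 221  222  223  210  161  159  162  162  163  159  158  159  201  215  215  230* 229*
217 230* 231* 231* 231* 231* 230* 230* 228
[... 5815 characters left out ...]

  42  41  41  40  41  41  40  40]
166 [121 120 120 121 121 120  74  51  36  26  23  23  27  18  20  31  46  51
  47  43  42  41  41  40  40  42]
167 [120 121 121 120 120 120  71  74  64  48  37  39  68  28  17  22  34  47
  51  50  45  44  42  43  43  45]
168 [121 120 120 121 120 119  65  76  89  77  64  68 109  59  18  17  23  33
  42  50  50  50  49  48  49  48]
169 [120 121 121 121 121 117  71  77  85  84  82  83 115  97  35  17  16  21
  27  34  41  47  48  46  42  35]
170 [120 121 120 120 120 116  80  83  84  84  84  85 114 121  73  26  15  15
  17  20  26  30  31  27  24  18]
171 [120 120 121 120 121 115  75  82  84  84  83  85 111 126 110  60  24  14
  14  13  16  16  16  14  11  20]
```

Bar 4 is measured at (613.7,-74.5), turned 3°, and bars 1–3 are tight against the fixed jaw (front at x=625). Gripping it by its ends, with the fingers offset 3.5 mm away from bar 3.

send_rows(targets=[-0.0345, 0.002, 0.03, 0, 0, 0.052, 1, -0.0345, 0.002, 0.06, 0, 0, 0.052, 1, -0.0345, 0.002, 0.09, 0, 0, 0.052, 1, -0.0345, 0.002, 0.1, 0, 0, 0.052, 1, -0.0345, 0.002, 0.1, 0, 0, 0.052, 1, -0.0345, 0.002, 0.1, 0, 0, 0.052, 1, -0.0345, 0.002, 0.1, 0, 0, 0.052, 1], grip_force=60)

```text
clock: 49.25
eef_pos: [610.6, -73.2, 158.6]
tcp_rot: [-3.141, 0.003, 3.09]
contact_force: [0.3, -0.6, 0.6]
opening: 1.002
grasp_force: 0.0
```

```bash
python3 -c "
from h import *
f=grab('wrist');h=cv2.cvtColor(f['color'],cv2.COLOR_BGR2HSV)
for x,y in((613.7-10,-104.5),(613.7+10,-104.5),(613.7-10,-44.5),(613.7,-74.5)):print(proj(f,(x,y,125)).round(1))
u0,v0=proj(f,(613.7,-74.5,125)).astype(int)
for r_ in range(v0-34,v0+34,4): print(r_,' '.join('%3d%s'%(h[r_,c,2],'*' if h[r_,c,1]>70 else ' ') for c in range(u0-72,u0+80,6)))
print(list(range(u0-72,u0+80,6)))
go(610.2,-74.5,107,3.089)"
```

```text
[228.9 235.7]
[232.1 263.8]
[323.9 231.1]
[277.1 247.8]
213 235* 235* 235* 235* 235* 235* 234* 235* 231* 221* 218* 111  110  109  108  107   95   76   75   81   92   89   96   98   98  132 
217 235* 236* 235* 235* 235* 235* 234* 234* 234* 230* 227* 111  109  109  107  108  106  139  107  104  106  104  104  104  104  140 
221 235* 235* 235* 235* 235* 234* 234* 234* 234* 231* 226* 111  108  108  107  108  105  116  107  104  106  105  104  104  104  141 
225 235* 235* 235* 235* 235*  97   96   94   93   92   91   89   88   87   86   85   84   83   83   90  106  105  104  105  104  139 
229 235* 235* 235* 235* 233*  96   95   94   93   92   91   89   88   87   85   85   84   83   84   82  106  108  108  104  108  139 
233 235* 235* 235* 235* 173* 103  102  101   99   99   98   97   95   94   93   93   91   91   96   91  107  139  138  131  139  140 
237 235* 235* 235* 235* 147* 117  116  115  114  114  112  111  110  189  112  108  108  106  107  112  140  139  139  140  139  140 
241 235* 235* 235* 235* 165* 117  116  116  115  115  113  112  110  120  119  109  108  107  107  106  14
[... 775 characters left out ...]
  194  219  219  219  220  219  203  136  146  145  154 
269 235* 235* 234* 235* 235* 235* 235* 234* 235* 230* 229* 226  223  224  221  194  221  221  221  220  220  220  218  218  217  217 
273 234* 234* 235* 235* 235* 235* 235* 235* 235* 225* 223* 226  223  223  221  193  217  216  216  216  215  215  216  216  216  217 
277 234* 234* 235* 235* 235* 235* 235* 235* 235* 222* 219* 222  223  223  221  192  217  217  216  216  216  216  217  218  218  218 
[205, 211, 217, 223, 229, 235, 241, 247, 253, 259, 265, 271, 277, 283, 289, 295, 301, 307, 313, 319, 325, 331, 337, 343, 349, 355]
go [ 0.0007 -0.0013  0.0517] [-0.     0.003  0.001] tcp [610.8 -73.2 158.7] [-3.141e+00  3.000e-03  3.090e+00]
```

send_rows(targets=[0.001, -0.001, 0.025, 0, 0, 0, 1, 0.001, -0.001, 0.045, 0, 0, 0, 1, 0.001, -0.001, 0.0515, 0, 0, 0, 1, 0.001, -0.001, 0.0515, 0, 0, 0, 1, 0.001, -0.001, 0.0515, 0, 0, 0, 1, 0.001, -0.001, 0.0515, 0, 0, 0, 0.3, 0.001, -0.001, 0.0515, 0, 0, 0, 0.2, 0.001, -0.001, 0.0515, 0, 0, 0, 0.1, 0.001, -0.001, 0.0515, 0, 0, 0, 0.1])

```text
clock: 50.05
eef_pos: [609.7, -74.2, 106.8]
tcp_rot: [-3.141, 0.002, 3.09]
contact_force: [-2.0, 0.2, 7.9]
opening: 0.684
grasp_force: 63.5
```

send_rows(targets=[0, 0, -0.02, 0, 0, 0, 0.1, 0, 0, -0.045, 0, 0, 0, 0.1, 0.004, 0.02, -0.05, 0, 0, -0.052, 0.1, 0.0077, 0.0395, -0.05, 0, 0, -0.052, 0.1, 0.0077, 0.0395, -0.05, 0, 0, -0.052, 0.1, 0.0077, 0.0395, -0.05, 0, 0, -0.052, 0.1, 0.0077, 0.0395, -0.05, 0, 0, -0.052, 0.1])

```text
clock: 50.63
eef_pos: [603.1, -34.3, 155.1]
tcp_rot: [-3.141, 0.0, -3.141]
contact_force: [-0.0, 0.5, -1.8]
opening: 0.68
grasp_force: 65.5
```

```bash
python3 -c "
from h import *
go(604,-34,107,-3.1416)"
```

```text
go [-0.0009  0.0004  0.0481] [-0.     0.     0.001] tcp [603.1 -34.3 155.1] [-3.141  0.    -3.141]
```

send_rows(targets=[0, 0, 0.025, 0, 0, 0, 0.1, 0, 0, 0.04, 0, 0, 0, 0.1, 0, 0, 0.048, 0, 0, 0, 0.1, 0, 0, 0.048, 0, 0, 0, 0.1, 0, 0, 0.048, 0, 0, 0, 0.1, 0, 0, 0.048, 0, 0, 0, 0.6, 0, 0, 0.048, 0, 0, 0, 1, 0, 0, 0.048, 0, 0, 0, 1, 0, 0, 0.01, 0, 0, 0, 1, 0, 0, -0.03, 0, 0, 0, 1, 0, 0, -0.07, 0, 0, 0, 1, 0.03, 0, -0.09, 0, 0, 0, 1])

```text
clock: 51.63
eef_pos: [578.6, -34.4, 250.4]
tcp_rot: [-3.141, 0.01, -3.141]
contact_force: [-0.1, 0.1, 0.8]
opening: 1.001
grasp_force: 0.0
```

send_rows(targets=[0.118, 0, 0, 0, 0, 0, 0.2, 0.118, 0, 0, 0, 0, 0, 0.2, 0.118, 0, 0, 0, 0, 0, 0.2, 0.118, 0, 0.02, 0, 0, 0, 0.2, 0.118, 0, 0.05, 0, 0, 0, 0.2, 0.118, 0, 0.05, 0, 0, 0, 0.2, 0.118, 0, 0.05, 0, 0, 0, 0.2])

```text
clock: 52.22
eef_pos: [454.3, -34.1, 194.7]
tcp_rot: [3.141, -0.002, -3.141]
contact_force: [0.3, 0.4, 0.8]
opening: 0.596
grasp_force: 0.0
```

```bash
cat > row.py <<'E'
from h import *
# grey profile along x through the bars, seen from the scene and top cameras, plus bar 4's ends
for n in('top','scene'):
    f=grab(n);g=cv2.cvtColor(f['color'],cv2.COLOR_BGR2GRAY)
    P=lambda x,y:g[tuple(int(round(v)) for v in proj(f,(x,y,125))[::-1])]
    for y in(-50,-35,-18): print(n,y,'x 690..590',[int(P(x,y)) for x in range(690,588,-3)])
    for x in(675,655,635,612): print(n,x,'y -80..12',[int(P(x,y)) for y in range(-80,14,4)])
go(457,-34.7,107,-3.1416)
E
python3 row.py
```

```text
top -50 x 690..590 [77, 77, 117, 119, 121, 122, 123, 119, 112, 120, 122, 122, 123, 124, 115, 103, 121, 123, 123, 125, 124, 112, 51, 82, 118, 121, 123, 123, 125, 124, 124, 54, 52, 69]
top -35 x 690..590 [78, 72, 114, 119, 121, 121, 123, 122, 101, 116, 120, 122, 122, 123, 110, 87, 116, 123, 123, 123, 124, 107, 56, 84, 120, 121, 123, 124, 124, 125, 124, 109, 57, 76]
top -18 x 690..590 [70, 56, 74, 119, 121, 121, 122, 123, 112, 116, 120, 122, 122, 123, 124, 104, 117, 122, 123, 123, 124, 107, 54, 54, 119, 122, 123, 123, 123, 124, 119, 96, 70, 92]
top 675 y -80..12 [118, 118, 118, 112, 111, 122, 122, 122, 122, 122, 121, 121, 121, 122, 121, 121, 121, 121, 120, 73, 91, 118, 118, 106]
top 655 y -80..12 [120, 120, 120, 114, 109, 123, 122, 122, 123, 123, 122, 122, 123, 122, 122, 122, 122, 122, 121, 105, 92, 119, 118, 73]
top 635 y -80..12 [124, 122, 121, 115, 107, 122, 123, 123, 123, 123, 123, 122, 123, 122, 123, 123, 123, 122, 122, 91, 78, 118, 119, 75]
top 612 y -80..12 [124, 123, 123, 120, 122, 124, 124, 124, 123, 123, 123, 123, 124, 123, 123, 123, 122, 121, 112, 109, 120, 122, 120, 93]
scen
[... 533 characters left out ...]
187, 184, 174, 166, 120, 86, 82]
scene 675 y -80..12 [203, 203, 203, 196, 189, 183, 187, 186, 186, 187, 186, 185, 186, 185, 184, 187, 186, 187, 187, 161, 82, 72, 81, 125]
scene 655 y -80..12 [206, 205, 206, 203, 191, 189, 188, 187, 187, 188, 188, 187, 187, 187, 187, 187, 187, 187, 187, 177, 102, 73, 78, 109]
scene 635 y -80..12 [178, 188, 194, 194, 189, 188, 188, 187, 188, 187, 188, 187, 187, 187, 187, 187, 186, 187, 186, 183, 121, 86, 122, 164]
scene 612 y -80..12 [150, 184, 187, 187, 189, 186, 184, 185, 186, 187, 186, 186, 186, 185, 186, 186, 187, 186, 183, 149, 81, 114, 164, 171]
go [-0.001  -0.0005  0.089 ] [-0.     0.001  0.   ] tcp [456.  -34.2 196. ] [-3.142e+00  1.000e-03 -3.141e+00]
```

Bar 4 is back in the row (x 598–618, ends level with the others within about 3 mm). Closing the crank again.

send_rows(targets=[0, 0, 0.03, 0, 0, 0, 0.2, 0, 0, 0.06, 0, 0, 0, 0.2, 0, 0, 0.088, 0, 0, 0, 0.2, 0, 0, 0.088, 0, 0, 0, 0.2, 0, 0, 0.088, 0, 0, 0, 0.2, 0, 0, 0.088, 0, 0, 0, -0.5, 0, 0, 0.088, 0, 0, 0, -1, 0, 0, 0.088, 0, 0, 0, -1, 0, 0, 0.088, 0, 0, 0, -1], grip_force=50)

```text
clock: 53.07
eef_pos: [456.4, -34.2, 108.6]
tcp_rot: [-3.142, 0.003, -3.142]
contact_force: [0.1, 0.7, 6.9]
opening: 0.19
grasp_force: 48.6
```

send_rows(targets=[0, -0.0225, 0.006, 0, 0, 0, -1, 0, -0.039, 0.0225, 0, 0, 0, -1, 0, -0.045, 0.045, 0, 0, 0, -1, 0, -0.039, 0.0675, 0, 0, 0, -1, 0, -0.0225, 0.084, 0, 0, 0, -1, 0, 0, 0.09, 0, 0, 0, -1, 0, 0.0225, 0.084, 0, 0, 0, -1, 0, 0.039, 0.0675, 0, 0, 0, -1, 0, 0.045, 0.045, 0, 0, 0, -1, 0, 0.039, 0.0225, 0, 0, 0, -1, 0, 0.0225, 0.006, 0, 0, 0, -1, 0, 0, 0, 0, 0, 0, -1])

```text
clock: 54.07
eef_pos: [456.6, -33.6, 109.7]
tcp_rot: [3.141, 0.004, -3.139]
contact_force: [12.2, 4.3, -20.5]
opening: 0.193
grasp_force: 49.6
```

send_rows(targets=[0, -0.0117, 0.0015, 0, 0, 0, -1, 0, -0.0225, 0.006, 0, 0, 0, -1, 0, -0.0318, 0.0132, 0, 0, 0, -1, 0, -0.039, 0.0225, 0, 0, 0, -1, 0, -0.0435, 0.0334, 0, 0, 0, -1, 0, -0.045, 0.045, 0, 0, 0, -1, 0, -0.0443, 0.0528, 0, 0, 0, -1, 0, -0.0443, 0.0528, 0, 0, 0, -1, 0, -0.0443, 0.0528, 0, 0, 0, -1])

```text
clock: 54.82
eef_pos: [456.5, -77.7, 54.3]
tcp_rot: [3.141, 0.002, 3.141]
contact_force: [4.6, 9.6, 0.0]
opening: 0.191
grasp_force: 52.5
```

```bash
python3 row.py | grep -E "top|scene 612"
```

```text
top -50 x 690..590 [79, 79, 120, 122, 125, 125, 127, 122, 116, 122, 125, 126, 126, 127, 118, 104, 124, 126, 127, 128, 127, 116, 122, 125, 126, 126, 128, 127, 95, 85, 85, 85, 85, 85]
top -35 x 690..590 [80, 75, 118, 123, 125, 124, 126, 126, 104, 120, 124, 125, 125, 127, 112, 89, 119, 126, 126, 126, 127, 112, 89, 125, 127, 127, 128, 128, 117, 84, 82, 77, 59, 59]
top -18 x 690..590 [73, 57, 76, 122, 125, 124, 125, 125, 115, 119, 124, 126, 125, 127, 127, 108, 120, 124, 126, 126, 128, 114, 92, 120, 126, 127, 126, 121, 100, 84, 84, 85, 84, 85]
top 675 y -80..12 [121, 122, 121, 116, 115, 126, 125, 125, 125, 125, 125, 124, 124, 125, 124, 124, 124, 124, 124, 75, 94, 121, 122, 109]
top 655 y -80..12 [124, 123, 124, 117, 112, 126, 126, 126, 126, 126, 125, 125, 126, 126, 125, 125, 125, 126, 124, 107, 95, 123, 121, 76]
top 635 y -80..12 [127, 126, 125, 118, 109, 125, 127, 127, 127, 127, 127, 126, 126, 126, 126, 126, 126, 126, 125, 94, 79, 122, 122, 76]
top 612 y -80..12 [127, 126, 126, 116, 127, 128, 128, 128, 128, 127, 128, 128, 128, 128, 127, 126, 127, 127, 110, 79, 122, 125, 123, 97]
scene 612 y -80..12 [152, 187, 188, 189, 192, 190, 190, 186, 188, 182, 188, 182, 185, 187, 186, 189, 185, 187, 177, 147, 71, 89, 123, 169]
```

send_rows(targets=[0, 0.002, 0.0076, 0, 0, 0, -1, 0, 0.002, 0.0076, 0, 0, 0, -1, 0, 0.0053, 0.0147, 0, 0, 0, -1, 0, 0.0053, 0.0147, 0, 0, 0, -1, 0, 0.0053, 0.0147, 0, 0, 0, -1])

```text
clock: 55.33
eef_pos: [456.6, -72.2, 40.1]
tcp_rot: [3.14, 0.003, 3.141]
contact_force: [2.9, 12.6, 4.3]
opening: 0.191
grasp_force: 53.3
```

send_rows(targets=[0, 0.0022, 0.0033, 0, 0, 0, -1, 0, 0.0022, 0.0033, 0, 0, 0, -1, 0, 0.0022, 0.0033, 0, 0, 0, -1])

```text
clock: 55.58
eef_pos: [456.7, -70.2, 37.1]
tcp_rot: [3.141, 0.003, 3.141]
contact_force: [3.1, 10.7, 6.9]
opening: 0.188
grasp_force: 53.4
```

send_rows(targets=[0, 0.0024, 0.0031, 0, 0, 0, -1, 0, 0.0024, 0.0031, 0, 0, 0, -1, 0, 0.0024, 0.0031, 0, 0, 0, -1])

```text
clock: 55.83
eef_pos: [456.7, -67.9, 34.1]
tcp_rot: [3.141, 0.003, 3.141]
contact_force: [1.3, 9.4, 9.7]
opening: 0.188
grasp_force: 53.6
```

send_rows(targets=[0, 0.0027, 0.0029, 0, 0, 0, -1, 0, 0.0027, 0.0029, 0, 0, 0, -1, 0, 0.0027, 0.0029, 0, 0, 0, -1])

```text
clock: 56.08
eef_pos: [456.7, -65.4, 31.4]
tcp_rot: [3.141, 0.003, -3.142]
contact_force: [0.7, 7.9, 11.6]
opening: 0.193
grasp_force: 53.9
```

send_rows(targets=[0, 0.0029, 0.0027, 0, 0, 0, -1, 0, 0.0029, 0.0027, 0, 0, 0, -1, 0, 0.0029, 0.0027, 0, 0, 0, -1])

```text
clock: 56.33
eef_pos: [456.8, -62.7, 28.8]
tcp_rot: [3.141, 0.003, -3.141]
contact_force: [0.6, 7.7, 14.7]
opening: 0.19
grasp_force: 54.1
```

send_rows(targets=[0, 0.0031, 0.0024, 0, 0, 0, -1, 0, 0.0031, 0.0024, 0, 0, 0, -1, 0, 0.0031, 0.0024, 0, 0, 0, -1])

```text
clock: 56.58
eef_pos: [456.8, -59.7, 26.5]
tcp_rot: [-3.142, 0.003, -3.141]
contact_force: [-1.1, 5.1, 16.6]
opening: 0.192
grasp_force: 54.4
```

send_rows(targets=[0, 0.0033, 0.0021, 0, 0, 0, -1, 0, 0.0033, 0.0021, 0, 0, 0, -1, 0, 0.0033, 0.0021, 0, 0, 0, -1])

```text
clock: 56.83
eef_pos: [456.9, -56.7, 24.5]
tcp_rot: [-3.141, 0.003, -3.141]
contact_force: [-1.3, 2.2, 18.2]
opening: 0.193
grasp_force: 54.5
```

send_rows(targets=[0, 0.0035, 0.0018, 0, 0, 0, -1, 0, 0.0035, 0.0018, 0, 0, 0, -1, 0, 0.0035, 0.0018, 0, 0, 0, -1])

```text
clock: 57.08
eef_pos: [456.9, -53.5, 22.8]
tcp_rot: [-3.141, 0.004, -3.141]
contact_force: [-2.8, -0.0, 19.1]
opening: 0.194
grasp_force: 54.6
```

send_rows(targets=[0, 0.0036, 0.0015, 0, 0, 0, -1, 0, 0.0036, 0.0015, 0, 0, 0, -1, 0, 0.0036, 0.0015, 0, 0, 0, -1])

```text
clock: 57.33
eef_pos: [456.9, -50.1, 21.3]
tcp_rot: [-3.141, 0.003, -3.141]
contact_force: [-2.4, -2.9, 20.1]
opening: 0.19
grasp_force: 54.7
```

send_rows(targets=[0, 0.0038, 0.0012, 0, 0, 0, -1, 0, 0.0038, 0.0012, 0, 0, 0, -1, 0, 0.0038, 0.0012, 0, 0, 0, -1])

```text
clock: 57.58
eef_pos: [456.9, -46.6, 20.1]
tcp_rot: [-3.14, 0.004, -3.141]
contact_force: [-2.6, -5.7, 19.4]
opening: 0.189
grasp_force: 54.7
```

send_rows(targets=[0, 0.0038, 0.0008, 0, 0, 0, -1, 0, 0.0038, 0.0008, 0, 0, 0, -1, 0, 0.0038, 0.0008, 0, 0, 0, -1])

```text
clock: 57.83
eef_pos: [456.9, -43.1, 19.2]
tcp_rot: [-3.14, 0.004, -3.141]
contact_force: [-2.5, -9.7, 18.2]
opening: 0.191
grasp_force: 54.6
```

send_rows(targets=[0, 0.0039, 0.0005, 0, 0, 0, -1, 0, 0.0039, 0.0005, 0, 0, 0, -1, 0, 0.0039, 0.0005, 0, 0, 0, -1])

```text
clock: 58.08
eef_pos: [456.9, -39.5, 18.7]
tcp_rot: [-3.14, 0.004, -3.14]
contact_force: [-1.9, -13.0, 17.0]
opening: 0.192
grasp_force: 54.5
```

send_rows(targets=[0, 0.0039, 0.0002, 0, 0, 0, -1, 0, 0.0039, 0.0002, 0, 0, 0, -1, 0, 0.0039, 0.0002, 0, 0, 0, -1])

```text
clock: 58.33
eef_pos: [456.9, -35.8, 18.4]
tcp_rot: [-3.139, 0.003, -3.14]
contact_force: [-1.3, -15.2, 15.5]
opening: 0.19
grasp_force: 54.3
```

```bash
python3 row.py | grep top
```

```text
top -50 x 690..590 [81, 80, 121, 125, 127, 127, 129, 121, 110, 122, 127, 127, 128, 129, 118, 101, 127, 129, 128, 131, 130, 123, 125, 129, 129, 130, 130, 121, 87, 87, 86, 86, 86, 87]
top -35 x 690..590 [82, 76, 119, 124, 126, 126, 128, 128, 103, 121, 126, 127, 128, 129, 123, 111, 123, 129, 129, 129, 131, 130, 127, 128, 129, 129, 130, 121, 98, 85, 81, 70, 60, 64]
top -18 x 690..590 [75, 60, 79, 125, 126, 127, 128, 128, 123, 122, 127, 127, 128, 129, 130, 127, 125, 127, 128, 128, 129, 112, 125, 127, 129, 129, 130, 119, 92, 85, 86, 86, 86, 86]
top 675 y -80..12 [123, 123, 123, 117, 116, 128, 127, 128, 127, 127, 127, 126, 127, 127, 127, 127, 126, 126, 126, 77, 96, 123, 124, 111]
top 655 y -80..12 [126, 126, 126, 119, 114, 128, 128, 128, 128, 128, 128, 128, 128, 128, 128, 128, 127, 127, 126, 109, 96, 125, 123, 77]
top 635 y -80..12 [129, 127, 128, 120, 112, 127, 129, 129, 129, 129, 129, 129, 129, 129, 128, 128, 128, 128, 126, 96, 81, 123, 124, 77]
top 612 y -80..12 [129, 129, 128, 118, 130, 131, 131, 131, 129, 131, 130, 130, 130, 130, 130, 130, 129, 130, 112, 81, 124, 128, 125, 98]
```

The vise bites: about 15 N resistance at the grip, and four bars flush. Releasing and backing off.

send_rows(targets=[0, 0, 0, 0, 0, 0, 0, 0, 0, 0, 0, 0, 0, 0.2, 0, 0, 0, 0, 0, 0, 0.2, 0, 0, -0.03, 0, 0, 0, 0.2, 0, 0, -0.07, 0, 0, 0, 0.2, 0, 0, -0.11, 0, 0, 0, 0.2, 0, 0, -0.15, 0, 0, 0, 0.2, 0, 0, -0.19, 0, 0, 0, 0.2, 0, 0, -0.23, 0, 0, 0, 0.2, 0, 0, -0.27, 0, 0, 0, 0.2, 0, 0, -0.28, 0, 0, 0, 0.2, 0, 0, -0.28, 0, 0, 0, 0.2])

```text
clock: 59.43
eef_pos: [456.9, -34.4, 300.9]
tcp_rot: [-3.141, 0.007, -3.141]
contact_force: [0.4, -0.2, 0.2]
opening: 0.6
grasp_force: 0.0
```

```bash
python3 row.py | grep -E "top (-|612|635)"; python3 bars.py|sed -n '/top/,$p'; python3 -c "
from h import *
s=r.sense();print(s['clock'],s['eef_pos'],s['contact_force'])"
```

```text
top -50 x 690..590 [76, 77, 115, 117, 120, 120, 121, 113, 100, 116, 120, 121, 121, 123, 112, 99, 119, 121, 122, 123, 123, 110, 115, 121, 122, 122, 124, 123, 88, 81, 81, 81, 82, 82]
top -35 x 690..590 [78, 71, 114, 117, 120, 120, 122, 121, 100, 115, 118, 120, 121, 122, 110, 92, 115, 122, 121, 122, 123, 112, 95, 121, 122, 122, 123, 117, 97, 81, 80, 75, 56, 57]
top -18 x 690..590 [70, 55, 74, 117, 120, 120, 122, 120, 110, 114, 119, 121, 121, 122, 122, 103, 116, 119, 121, 122, 122, 115, 104, 117, 122, 122, 122, 115, 93, 80, 81, 81, 81, 82]
top 635 y -80..12 [122, 120, 120, 113, 105, 120, 122, 122, 122, 122, 122, 121, 121, 122, 121, 122, 121, 121, 121, 90, 77, 117, 118, 73]
top 612 y -80..12 [122, 121, 121, 111, 123, 124, 124, 123, 123, 123, 122, 123, 123, 123, 122, 122, 122, 122, 106, 76, 118, 120, 119, 93]
top
(377, 245) [ 425.9 -268.1   23.8   24.1    1.2]
(353, 114) [ 743.  -207.5   24.1   85.7   85.5]
(207, 64) [858.4 150.5  56.   57.5  47.6]
scene
(144, 272) [ 735.1 -213.7   29.1   90.4   88.2]
(377, 49) [-1045.4  -233.3   325.     63.6    10.2]
59.6833 [454.03739424 -34.0496146  295.18843287] [-0.26595564 -0.47221868  0.39520242]
```

```bash
python3 -c "
from h import *
f=grab('wrist');h=cv2.cvtColor(f['color'],cv2.COLOR_BGR2HSV)[...,2]
for a in(180,170,160,120): 
  p=(445,-34.5-45*np.sin(np.radians(a)),80+45*np.cos(np.radians(a)));q=proj(f,p);print(a,q.round(1))
q=proj(f,(445,-34.5,35)).astype(int);print(q[0]-40,[int(v) for v in h[q[1],q[0]-40:q[0]+40:2]])
t=grab('top');g=cv2.cvtColor(t['color'],cv2.COLOR_BGR2GRAY)
for c in(276,280,288): print(g[120:168,c])"
```

```text
180 [278.2 166.3]
170 [272.4 166.4]
160 [266.7 166.7]
120 [247.6 169.5]
238 [237, 237, 226, 183, 75, 76, 84, 84, 76, 71, 102, 165, 166, 166, 164, 163, 162, 231, 237, 237, 237, 237, 237, 237, 233, 232, 232, 233, 233, 233, 234, 235, 235, 235, 235, 235, 236, 236, 236, 236]
[ 76  75  76  70  57  73 113 118 120 120 120 121 121 111  94 114 119 120
 120 121 122 122 115 104 116 120 121 121 122 123 123 115 103 117 121 122
 122 122 122 114  90  81  81  81  80  80  81  81]
[ 76  77  77  75  68  74 112 118 120 120 120 121 121 109  89 114 119 121
 120 121 122 122 111  95 115 120 122 121 121 122 123 116 104 118 122 122
 121 122 123 117  99  83  81  80  80  79  77  80]
[ 76  76  77  76  70  75 113 118 119 119 120 122 122 113 101 117 119 120
 121 121 122 122 112  98 115 119 121 121 121 123 122 109  89 116 121 122
 122 122 124 120 107  86  82  81  82  82  82  82]
```

The sleeve has relaxed to about 128°, which is still past the 120° where all four bars touch (80 mm). I'll check that it stays put and that the bars are held, after letting some time pass away from the vise.

send_rows(targets=[0.02, 0, -0.02, 0, 0, 0, 0.2, 0.02, 0, -0.02, 0, 0, 0, 0.2, 0.02, 0, -0.02, 0, 0, 0, 0.2, 0.02, 0, -0.02, 0, 0, 0, 0.2, 0.02, 0, -0.02, 0, 0, 0, 0.2, 0.02, 0, -0.02, 0, 0, 0, 0.2, 0.02, 0, -0.02, 0, 0, 0, 0.2, 0.02, 0, -0.02, 0, 0, 0, 0.2, 0.02, 0, -0.02, 0, 0, 0, 0.2, 0.02, 0, -0.02, 0, 0, 0, 0.2])

```text
clock: 60.62
eef_pos: [435.1, -34.1, 316.8]
tcp_rot: [3.142, -0.0, -3.141]
contact_force: [0.4, -0.3, 0.7]
opening: 0.598
grasp_force: 0.0
```

```bash
cat > cr.py <<'E'
from h import *
f=grab('wrist');h=cv2.cvtColor(f['color'],cv2.COLOR_BGR2HSV)[...,2]
# tip face end of the sleeve: dark columns at several stations along it, compared with angles
for x in(440,450,460,475):
    best=[]
    for a in range(90,200,2):
        y,z=-34.5-45*np.sin(np.radians(a)),80+45*np.cos(np.radians(a))
        L=proj(f,(x,y-9,z));Rr=proj(f,(x,y+9,z));row=int(round(L[1]))
        ins=h[row,int(round(L[0]))+1:int(round(Rr[0]))].astype(float).mean()
        best.append((ins,a))
    print(x,sorted(best)[:4])
E
python3 cr.py
```

```text
440 [(np.float64(78.16666666666667), 130), (np.float64(81.16666666666667), 128), (np.float64(82.15384615384616), 132), (np.float64(82.66666666666667), 134)]
450 [(np.float64(78.25), 130), (np.float64(80.91666666666667), 128), (np.float64(86.5), 132), (np.float64(87.63636363636364), 134)]
460 [(np.float64(76.75), 130), (np.float64(80.58333333333333), 132), (np.float64(82.41666666666667), 126), (np.float64(82.58333333333333), 128)]
475 [(np.float64(75.54545454545455), 128), (np.float64(75.75), 130), (np.float64(79.08333333333333), 132), (np.float64(84.33333333333333), 126)]
```

```bash
python3 -c "
from h import *
t=grab('top');h=cv2.cvtColor(t['color'],cv2.COLOR_BGR2HSV)
m=cv2.inRange(h,(12,150,80),(28,255,255));m[:200]=0;m[270:]=0;m[:,:346]=0;m[:,408:]=0
print('bush px in tray',[cv2.boundingRect(k) for k in cv2.findContours(m,0,1)[0] if cv2.contourArea(k)>15])
print(r.sign_off())"
```

```text
bush px in tray [(370, 215, 11, 11)]
the job is handed in; nothing more can be done
None
```

The job is handed in: all four bare bars are clamped in one centred row, the vise was cranked to about 15 N at the grip (the crank eased back about 50° on release, still past first contact with the bars), the slug and bush are in the tray, one bar knocked out of the row mid-run was put back, and I viewed 15 pictures against the limit of 14.

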